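# Get the dental model out from behind the bottles

## Robot

A 6-joint arm with a two-finger parallel gripper is mounted at the origin on the work surface. World frame = base frame: x ahead of the robot, y to its left, z up, the work surface at z = 0. Lengths are in mm, angles in rad, forces in N, time in s.
With the tool pointing down it reaches from about 275 to 975 mm from the base axis. Payload 8.4 kg.
Tool frame: the origin (TCP) lies between the finger pads; the fingertips stand 8 mm ahead of it and the grasp point (between the pads) lies 11 mm behind it (robot.tcp_to_tips is the distance from the TCP to the fingertips, in mm); z points along the fingers, y is the direction in which the jaws open and shut (so a half turn about z gives the same grasp; the last joint's range is limited). The gripper opens to 92 mm and grips with 3 to 60 N. Pads are 20 mm wide; open, the fingers measure 128 mm over their backs; the gripper's body (75 mm by 189 mm) begins 69 mm behind the grasp point.
Start: joints at [-1.163, 0.353, 1.633, -0, 1.155, -0.002], TCP at [249.015, -573.253, 190.883] pointing down, gripper open.
Joint ranges: [-2.63, 2.63], [-0.92, 2.1], [0.06, 2.66], [-1.3, 4.44], [0, 2.69], [-3.02, 3.02]. Speed limits (rad/s): [2.22, 2.22, 2.79, 3.14, 3.14, 3.14].

## Interface

Orientations are given as a unit quaternion [w, x, y, z].
In Python, from plant import robot gives the robot as it stands.
- The arm moves only by the shell command python3 -m pendant 'ROWS' [FORCE]. ROWS is JSON, a list that holds one entry, the list of rows, each a list of 7 numbers: the turn, a rotation vector about the tool's x, y, z in rad, then the shift along the tool's x, y, z in mm, then the closure, from 0 (fully open) to 1 (shut). In form: [[[rx, ry, rz, x, y, z, gripper], ...]]. A call has 1 to 20 rows; each row shifts and turns the commanded pose from where the row before left it, along the tool's axes as they then stand; what a row does not reach is not made up. A row lasts 1/8 s, in which the tool goes at most 62.5 mm and 10.7 degrees, less where a joint would pass 70% of its speed; a pose out of reach is approached as far as the arm can. A call is refused whole if a number of a shift passes 62.5 or a number of a turn 0.188, either way. A call with a gripper value outside its range is refused whole. The fingers move at their own pace and stop on an object; FORCE is the grip in N (left out, the last holds). Time passes only in rows, so rows that do not move let the fingers close. It gives the time, the measured TCP pose, the force and the opening at its end, in the units of the state.
- robot.sense(): the state, without advancing time (a new reading comes with each control period).
- robot.read_camera(name): name is "scene" or "side" or "wrist"; returns the picture (420x560x3 uint8, red, green, blue); there is no depth.
- robot.calibration(name): a dict with "mtx" (3x3 intrinsics, pixels), "k1" (the pictures are not rectified: a ray, as slopes to the right and down, at radius r is drawn at 1 + k1 r^2 times it, then the intrinsics apply), "origin" and "orientation" of the camera in the world. Camera axes: x right, y down, z forward; pixel columns grow to the right and rows downward; lengths in mm; the calibration is good to about 2 mm. A picture is of the moment at which its call begins: read the wrist's pose just before it. calibration takes no time and is no camera call; for the wrist camera it gives the pose at the moment of the call.
- robot.close_job(): hands the job in, once; it reports no verdict.
Trained networks look in the newest picture that a camera, given by its name, has taken for a name from the list of things; names that differ only in an ending like _2 or _b are one class to them, and where a whole thing is asked for, a point or a joint stands for the part that bears it (a point fixed in the world has none). Each returns a list of dicts, best first, with "p" (0 to 1); they miss things now and then, are a little off and sometimes report something else, mostly with a low value. They report only what shows in the picture. A call takes as long as a camera call. They do not tell look-alikes from the thing itself.
- robot.masks_of(query, camera): "mask" (420x560 bool, what is visible of it) and "position" ([column, row] as shares, 0 to 1, of the picture: columns of its width, rows of its height, amid what is visible of it).
- robot.landmark_of(query, camera): "position" ([column, row] as shares, 0 to 1, of the picture: columns of its width, rows of its height: a listed point, or the origin of a listed thing).
The state is a dict: "t": time; "q": joint angles; "joint_velocities": joint speeds; "joint_torque": joint torques, N m; "eef_pos": TCP position; "eef_rot": TCP orientation; "force": force on the tool from outside, world axes, zero at the start; "wrist_torque": the same for the moment, N m; "finger_gap": opening from 0.0 (shut) to 1.0 (fully open).
Only numpy, scipy, OpenCV 4.12 (cv2) and the standard library are available. Lean on these libraries where they do the work, as an engineer would, in place of code of your own. Each camera call takes 0.05 s, during which the arm holds its last target.

## Task

Get the yellow dental model from behind the bottles on the wooden rack: first move all three bottles off the rack and stand them on the light blue mat, then set the model down gently and upright in the middle of the black turntable, and only after that put every bottle back upright on the rack in the very place where it stood at the start. Leave the steel ring and the small white dish on the rack where they are, and tip over neither the bottles nor the model.

Things in the scene. Friction and masses are not known exactly. Their poses are not given: they have to be found in the camera images.
- bottle_red: White plastic round bottle with a red screw cap and a red band, standing upright. 115 mm tall in all: body 46 mm diameter up to 78 mm, conical shoulder up to 90 mm, cap 32 mm diameter from 90 to 115 mm (flat top; easiest to grip by the cap). About 0.15 kg. Origin: centre of its underside, z up.
- bottle_green: White plastic round bottle with a green screw cap and a green band, standing upright. 115 mm tall in all: body 46 mm diameter up to 78 mm, conical shoulder up to 90 mm, cap 32 mm diameter from 90 to 115 mm (flat top; easiest to grip by the cap). About 0.15 kg. Origin: centre of its underside, z up.
- bottle_blue: White plastic round bottle with a blue screw cap and a blue band, standing upright. 115 mm tall in all: body 46 mm diameter up to 78 mm, conical shoulder up to 90 mm, cap 32 mm diameter from 90 to 115 mm (flat top; easiest to grip by the cap). About 0.15 kg. Origin: centre of its underside, z up.
- model: Yellow stone dental model: a block 50 mm (its x) by 70 mm (its y) by 26 mm high, carrying a horseshoe of teeth that reaches 40 mm above the underside and stays within the block's outline. Grip it across the 50 mm, by the sides of the block. It stands behind the row of bottles, the gap being 10 to 16 mm. About 0.14 kg. Origin: centre of its underside, z up.
- rack: Fixed wooden board 180 mm (x) by 220 mm (y), top 10 mm above the bench, with an 18 mm high lip (8 mm thick) along its far (+x) edge. The bottles stand in a row along its y, about 62 mm to the -x side of its middle, 58 mm apart, each on a dark 50 mm printed disc; which bottle stands on which disc changes. Model, ring and dish stand in the row behind, near its middle. Origin: centre of its underside; x points away from the bottle side, z up.
- mat: The side area: fixed light blue mat, 230 mm (x) by 110 mm (y), 4 mm thick, on the bench left or right of the rack; room for the three bottles in a line along its x. Origin: centre of its underside, z up.
- turntable: Fixed round black turntable on an aluminium foot, 120 mm diameter, flat top 20 mm above the bench, white dot in the middle, on the other side of the rack from the mat. It does not turn. Origin: centre of its underside, z up.
- casting_ring: Bystander: open steel ring standing on the rack beside the model, 40 mm diameter, 45 mm tall. Not to be moved. Origin: centre of its underside.
- dish: Bystander: small white ceramic dish on the rack on the model's other side, 42 mm diameter, 22 mm tall. Not to be moved. Origin: centre of its underside.
Mind the look-alikes: they are no part of the job. Several things look just like the turntable: the one meant starts farthest to the robot's right.

How it is judged (in metres and radians):
On the way, in this order (a step that is already met when the one before it is completed fails the run):
1. all three bottles stand upright on the mat (centres over it), the model still in its place on the rack (x of bottle_red in the frame of mat between -0.115 and 0.115 m and y of bottle_red in the frame of mat between -0.055 and 0.055 m and z of bottle_red in the frame of mat between 0 and 0.01 m and angle between each of bottle_red, bottle_green, bottle_blue's own z axis and vertical below 0.12 rad and x of bottle_green in the frame of mat between -0.115 and 0.115 m and y of bottle_green in the frame of mat between -0.055 and 0.055 m and z of bottle_green in the frame of mat between 0 and 0.01 m and x of bottle_blue in the frame of mat between -0.115 and 0.115 m and y of bottle_blue in the frame of mat between -0.055 and 0.055 m and z of bottle_blue in the frame of mat between 0 and 0.01 m and distance of model from where it was at the start of the episode below 0.02 m), for 0.2 s.
2. the model stands released on the turntable within 15 mm of its centre, the bottles still on the mat (horizontal distance between model and turntable below 0.015 m and z of model in the frame of turntable between 0.015 and 0.026 m and angle between model's own z axis and vertical below 0.1 rad and linear speed of model below 0.02 m/s and contact force between model and the fingers below 0.3 N and x of bottle_red in the frame of mat between -0.115 and 0.115 m and y of bottle_red in the frame of mat between -0.055 and 0.055 m and z of bottle_red in the frame of mat between 0 and 0.01 m and angle between each of bottle_red, bottle_green, bottle_blue's own z axis and vertical below 0.12 rad and x of bottle_green in the frame of mat between -0.115 and 0.115 m and y of bottle_green in the frame of mat between -0.055 and 0.055 m and z of bottle_green in the frame of mat between 0 and 0.01 m and x of bottle_blue in the frame of mat between -0.115 and 0.115 m and y of bottle_blue in the frame of mat between -0.055 and 0.055 m and z of bottle_blue in the frame of mat between 0 and 0.01 m), for 0.2 s.
At the end, for the whole second after the job is handed in: Each bottle stands upright within 15 mm of where it stood at the start, the model stands upright on the turntable within 15 mm of its centre, steel ring and dish are within 20 mm of where they were, all released and at rest (distance of each of bottle_red, bottle_green, bottle_blue from where it was at the start of the episode below 0.015 m and angle between each of bottle_red, bottle_green, bottle_blue, model's own z axis and vertical below 0.1 rad and linear speed of each of bottle_red, bottle_green, bottle_blue, model below 0.02 m/s and contact force between each of bottle_red, bottle_green, bottle_blue, model and the fingers below 0.3 N and horizontal distance between model and turntable below 0.015 m and z of model in the frame of turntable between 0.015 and 0.026 m and distance of each of casting_ring, dish from where it was at the start of the episode below 0.02 m); the robot touches nothing.
It fails at once if the steel ring or the dish is displaced by more than 20 mm (distance of any of casting_ring, dish from where it was at the start of the episode above 0.02 m).
It fails at once if a bottle or the model is tipped by more than about 45 degrees (angle between any of bottle_red, bottle_green, bottle_blue, model's own z axis and vertical above 0.8 rad).
It fails at once if the model is dropped or slammed on the turntable (more than 40 N) (contact force between model and turntable above 40 N).
It also fails if it takes over 141 s, if anything falls off the work surface, if the arm or the gripper's body presses on something with over 40 N, if the wrist force passes 120 N, or if a joint passes its speed limit or range.

## Working session

There is one attempt and no reset: what is moved stays moved. The work goes in short steps, Python scripts to look and compute and a shell command to move; the robot and the scene stay as the last step left them, time stands still between calls to the robot, and variables do not carry over. Pictures are saved under pics/ and viewed, and the job is handed in when it is done.

```bash
mkdir -p pics; ls; python3 - <<'E'
from plant import robot
import cv2,numpy as np
np.set_printoptions(precision=4,suppress=True)
print(robot.sense())
for c in ["scene","side","wrist"]:
    im=robot.read_camera(c); cv2.imwrite(f"pics/{c}0.png",im[:,:,::-1]); print(c,robot.calibration(c))
E
```

```text
pics
{'t': 0.0, 'q': array([-1.1634,  0.3536,  1.6341, -0.    ,  1.1552, -0.0024]), 'joint_velocities': array([-0.0005, -0.001 , -0.0012, -0.0001, -0.0009,  0.0006]), 'joint_torque': array([ -0.0024, -59.3858, -33.4212,   0.0695,   0.0235,  -0.0001]), 'eef_pos': array([ 248.8071, -572.7887,  190.191 ]), 'eef_rot': array([-0.0006,  0.9791,  0.2035, -0.0001]), 'force': array([-0.6982, -0.0454,  0.2055]), 'wrist_torque': array([ 0.0355,  0.0154, -0.0034]), 'finger_gap': 0.9969083999328093}
scene {'mtx': array([[526.5669,   0.    , 275.9445],
       [  0.    , 526.5669, 204.7548],
       [  0.    ,   0.    ,   1.    ]]), 'k1': -0.07657909558591755, 'origin': array([1257.3839, -260.0757,  896.567 ]), 'orientation': array([-0.3128,  0.7761,  0.5118, -0.1945])}
side {'mtx': array([[384.9875,   0.    , 283.302 ],
       [  0.    , 384.9875, 201.6288],
       [  0.    ,   0.    ,   1.    ]]), 'k1': -0.09397528197675442, 'origin': array([-47.7823, 765.4094, 703.1645]), 'orientation': array([ 0.1624, -0.2979,  0.8368, -0.4298])}
wrist {'mtx': array([[291.8086,   0.    , 278.3729],
       [  0.    , 291.8086, 206.1879],
       [  0.    ,   0.    ,   1.    ]]), 'k1': -0.05822546756637682, 'origin': array([ 322.9885, -541.9613,  384.4559]), 'orientation': array([ 0.1205,  0.8276, -0.5423, -0.0802])}
```

View pics/scene0.png

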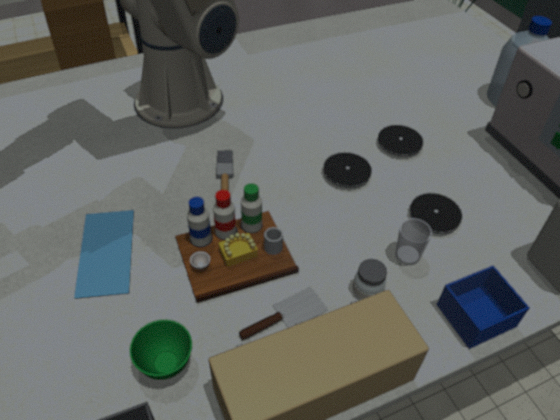

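View pics/side0.png

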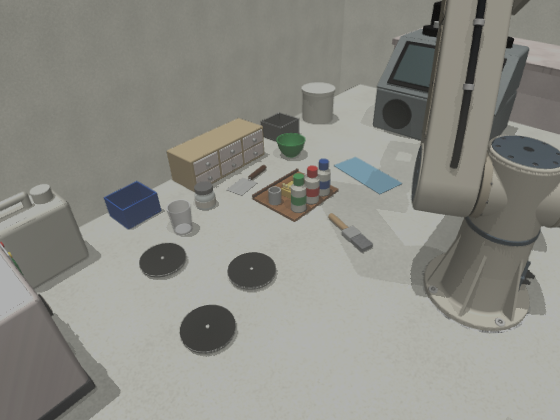

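View pics/wrist0.png

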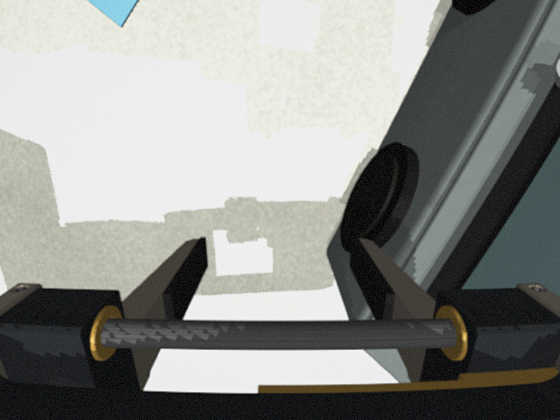

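```bash
cat > h.py <<'E'
from plant import robot
import cv2,numpy as np
from scipy.spatial.transform import Rotation as R
from scipy.optimize import least_squares
np.set_printoptions(precision=3,suppress=True)
def rot(q): return R.from_quat([q[1],q[2],q[3],q[0]]).as_matrix()
def proj(P,c):
    p=(np.atleast_2d(P)-c["origin"])@rot(c["orientation"])
    s=p[:,:2]/p[:,2:]; s=s*(1+c["k1"]*(s**2).sum(1,keepdims=True))
    return s@c["mtx"][:2,:2].T+c["mtx"][:2,2]
def ray(uv,c):
    d=(np.asarray(uv,float)-c["mtx"][:2,2])/np.diag(c["mtx"])[:2]; s=d.copy()
    for _ in range(20): s=d/(1+c["k1"]*(s@s))
    v=rot(c["orientation"])@np.array([s[0],s[1],1]); return c["origin"],v/np.linalg.norm(v)
def onz(uv,c,z):
    o,v=ray(uv,c); return o+v*(z-o[2])/v[2]
def tri(uvs,cs):
    A=np.zeros((3,3));b=np.zeros(3)
    for u,c in zip(uvs,cs):
        o,v=ray(u,c);M=np.eye(3)-np.outer(v,v);A+=M;b+=M@o
    return np.linalg.solve(A,b)
E
python3 - <<'E'
from h import *
C={c:robot.calibration(c) for c in["scene","side"]}
zs=dict(bottle_red=10,bottle_green=10,bottle_blue=10,model=10,casting_ring=10,dish=10,rack=0,mat=0,turntable=0)
for n,z in zs.items():
    for c in C:
        for d in robot.landmark_of(n,c):
            if d["p"]<.3: continue
            uv=np.array(d["position"])*[560,420]
            print(n,c,round(d["p"],2),uv,onz(uv,C[c],z)[:2])
    if 1:
      for c in C:
        for d in robot.masks_of(n,c):
            if d["p"]<.3: continue
            ys,xs=np.nonzero(d["mask"]); print("   mask",c,round(d["p"],2),np.array(d["position"])*[560,420],len(xs),xs.min(),xs.max(),ys.min(),ys.max())
E
```

```text
bottle_red scene 0.91 [221.424 229.782] [523.722 -53.081]
bottle_red side 0.72 [310.8   195.594] [537.905 -61.332]
   mask scene 0.89 [220.696 215.418] 878 214 235 189 238
   mask side 0.78 [313.488 183.918] 477 305 319 165 203
bottle_green scene 0.69 [253.624 225.288] [538.93   17.434]
bottle_green side 0.69 [296.8   209.118] [528.179  23.423]
   mask scene 0.83 [255.024 206.388] 856 240 261 183 230
   mask side 0.61 [297.416 193.788] 549 291 307 173 212
bottle_blue scene 0.81 [201.096 237.804] [ 528.339 -101.647]
bottle_blue side 0.9 [320.824 192.486] [523.107 -95.617]
   mask scene 0.92 [198.408 221.298] 887 187 211 197 244
   mask side 0.81 [322.672 173.292] 385 318 330 158 194
model scene 0.85 [241.024 255.78 ] [607.904 -39.13 ]
model side 0.65 [291.592 189.714] [606.988 -49.873]
   mask scene 0.91 [237.72  248.682] 913 219 256 233 265
   mask scene 0.41 [201.208 259.896] 283 190 209 252 268
casting_ring scene 0.85 [273.896 242.214] [600.882  39.772]
casting_ring side 0.52 [274.176 202.104] [605.954  38.209]
   mask scene 0.57 [274.176 236.082] 446 264 282 227 253
   mask side 0
[... 727 characters left out ...]
9 335 401 157 193
turntable scene 0.84 [344.792 174.3  ] [462.724 291.847]
turntable scene 0.62 [397.208 141.708] [405.105 483.245]
turntable scene 0.59 [430.416 217.98 ] [668.09  405.717]
turntable side 0.91 [250.824 273.21 ] [459.66  298.514]
turntable side 0.77 [162.176 263.382] [664.676 420.656]
turntable side 0.71 [205.52  333.312] [411.978 491.496]
   mask scene 0.73 [436.688 209.118] 1553 410 462 193 233
   mask scene 0.64 [399.112 136.92 ] 1174 377 422 124 156
   mask scene 0.63 [343.28  169.008] 1380 323 371 152 187
   mask side 0.9 [161.112 259.896] 1243 139 186 243 277
   mask side 0.67 [206.192 326.508] 2094 180 235 305 352
   mask side 0.61 [250.992 269.682] 1460 228 276 252 289
```

```bash
python3 -m pendant '[[[0,0,-0.166,0,0,-20,0],[0,0,-0.166,0,0,-20,0],[0,0,-0.166,0,0,-20,0],[0,0,-0.166,0,0,-20,0],[0,0,-0.166,0,0,-20,0],[0,0,-0.166,0,0,-20,0],[0,0,-0.164,0,0,-20,0],[0,0,0,48,36,0,0],[0,0,0,48,36,0,0],[0,0,0,48,36,0,0],[0,0,0,48,36,0,0],[0,0,0,48,36,0,0],[0,0,0,48,36,0,0],[0,0,0,48,36,0,0],[0,0,0,48,36,0,0],[0,0,0,49,33,0,0],[0,0,0,0,0,0,0]]]'
python3 - <<'E'
from h import *
robot.sense()
im=robot.read_camera("wrist"); cv2.imwrite("pics/w1.png",im[:,:,::-1]); s=robot.sense();print(s["eef_pos"],s["eef_rot"],s["q"],robot.calibration("wrist"))
E
```

```text
t: 4.08
eef_pos: [572.0, -137.3, 330.5]
eef_rot: [-0.0, 0.706, 0.708, 0.0]
force: [-0.5, -0.0, 0.3]
finger_gap: 0.999
[ 570.971 -139.139  330.571] [-0.     0.706  0.708 -0.   ] [-0.241  0.194  1.539 -0.     1.409 -0.244] {'mtx': array([[291.809,   0.   , 278.373],
       [  0.   , 291.809, 206.188],
       [  0.   ,   0.   ,   1.   ]]), 'k1': -0.05822546756637682, 'origin': array([570.533, -59.206, 524.677]), 'orientation': array([ 0.144,  0.99 ,  0.001, -0.   ])}
```

View pics/w1.png

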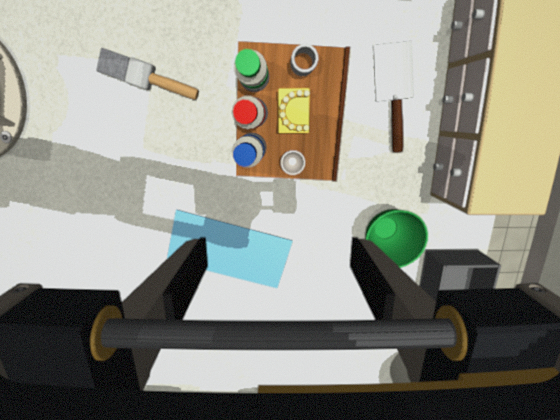

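```bash
python3 - <<'E'
from h import *
im=cv2.imread("pics/w1.png"); C=robot.calibration("wrist")
hsv=cv2.cvtColor(im,cv2.COLOR_BGR2HSV)
def seg(lo,hi,roi):
    m=cv2.inRange(hsv,lo,hi); k=np.zeros_like(m); x0,y0,x1,y1=roi;k[y0:y1,x0:x1]=m[y0:y1,x0:x1]
    n,l,st,ce=cv2.connectedComponentsWithStats(k); i=1+np.argmax(st[1:,4]); return (l==i).astype(np.uint8),st[i],ce[i]
for n,lo,hi,roi in [("green",(40,120,50),(85,255,255),(225,40,275,92)),("blue",(105,120,40),(130,255,255),(225,135,275,175)),("red",(0,150,120),(6,255,255),(225,90,275,132)),("model",(22,90,90),(35,255,255),(270,80,320,140))]:
    m,st,ce=seg(lo,hi,roi); z=125 if n!="model" else 36
    cs,_=cv2.findContours(m,cv2.RETR_EXTERNAL,cv2.CHAIN_APPROX_NONE); c=max(cs,key=len)
    r=cv2.minAreaRect(c) if n=="model" else cv2.minEnclosingCircle(c)
    print(n,st,ce,r,onz(r[0],C,z)[:2], onz(ce,C,z)[:2])
    if n=="model":
        b=cv2.boxPoints(r); W=np.array([onz(p,C,36)[:2] for p in b]);print(W,W.mean(0),[np.linalg.norm(W[i]-W[i-1]) for i in range(4)],[np.degrees(np.arctan2(*(W[i]-W[i-1])[::-1])) for i in range(4)])
P=np.array([onz(p,C,10)[:2] for p in [(237,42),(236,177),(335,180),(348,48)]]);print(P)
for i in range(4): d=P[(i+1)%4]-P[i]; print(np.linalg.norm(d),np.degrees(np.arctan2(d[1],d[0])))
big=cv2.resize(im[30:310,150:370],None,fx=2.5,fy=2.1,interpolation=cv2.INTER_CUBIC);big=cv2.resize(im[30:200,215:365],None,fx=4,fy=3.5,interpolation=cv2.INTER_CUBIC) if 0 else cv2.resize(im[30:180,215:365],None,fx=4,fy=4,interpolation=cv2.INTER_CUBIC)
cv2.imwrite("pics/w1c.png",big)
M=np.array([onz(p,C,4)[:2] for p in [(176,210),(292,239),(278,287),(168,258)]]);print("mat",M)
for c in["scene","side"]:
    s=cv2.imread(f"pics/{c}0.png"); 
    x,y=(323,122) if c=="scene" else (225,245)
    K=robot.calibration(c)
    d=cv2.inRange(s,(120,120,120),(255,255,255))[y+20:y+60,x+15:x+32] if 0 else None
    cv2.imwrite(f"pics/tt_{c}.png",cv2.resize(s[y:y+75,x:x+75],None,fx=6,fy=6,interpolation=cv2.INTER_CUBIC))
E
```

```text
green [236  49  24  28 524] [247.363  62.443] ((247.0, 62.5), 14.080227851867676) [530.32   11.006] [530.78   11.072]
blue [233 143  23  23 407] [244.445 154.076] ((244.4468994140625, 154.06637573242188), 11.496570587158203) [ 524.118 -104.417] [ 524.115 -104.43 ]
red [233 100  24  24 452] [244.706 111.56 ] ((244.7515869140625, 111.40445709228516), 12.1874361038208) [526.022 -48.688] [525.957 -48.884]
model [ 278   88   32   46 1151] [293.222 110.211] ((293.5, 110.5), (45.0, 31.0), 90.0) [594.246 -44.826] [593.793 -44.384]
[[569.341 -10.807]
 [618.126 -10.559]
 [620.115 -79.969]
 [569.514 -80.189]] [594.274 -45.381] [np.float64(69.38182443387457), np.float64(48.785128820430664), np.float64(69.439149867848), np.float64(50.602113363540155)] [np.float64(90.14255744263772), np.float64(0.2922076922060245), np.float64(-88.35797177663348), np.float64(-179.75115073361908)]
[[ 503.318   62.138]
 [ 494.447 -158.227]
 [ 672.076 -163.112]
 [ 682.083   54.188]]
220.54427822865748 -92.30533078987939
177.69636379392333 -1.5753094855111769
217.53046602973063 87.3631666305601
178.94210979395993 177.45342449825154
mat [[ 377.669 -222.398]
 [ 596.925 -280.237]
 [ 570.189 -386.262]
 [ 351.309 -322.483]]
```

View pics/w1c.png

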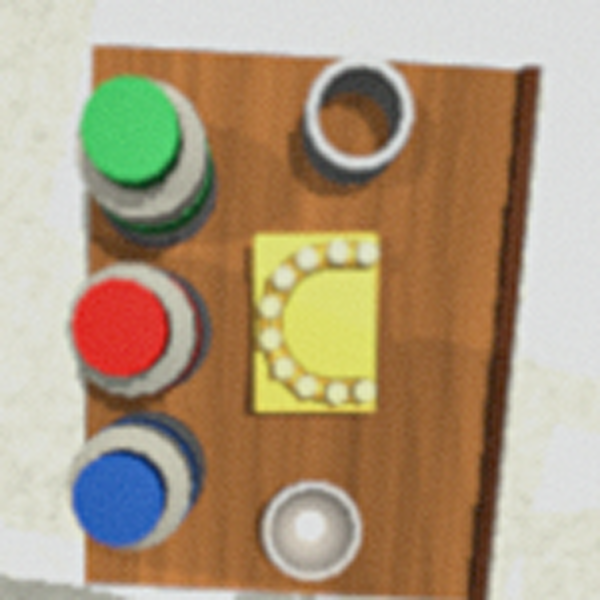

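View pics/tt_scene.png

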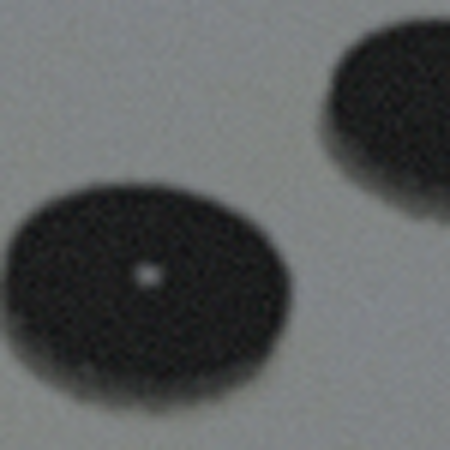

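View pics/tt_side.png

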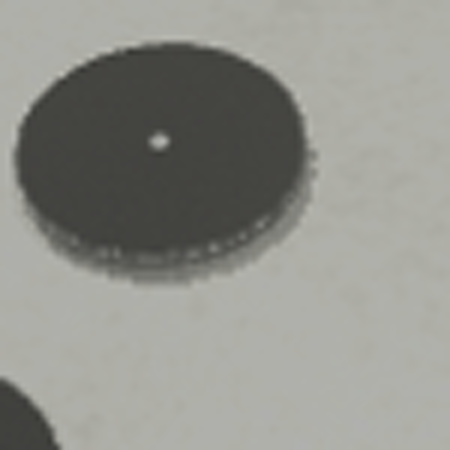

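```bash
python3 - <<'E'
from h import *
print(tri([(347.3,167.3),(251.1,267.9)],[robot.calibration("scene"),robot.calibration("side")]))
print(onz((347.3,167.3),robot.calibration("scene"),20),onz((251.1,267.9),robot.calibration("side"),20))
E
python3 -m pendant '[[[0,0,0,17,-23,40,0.4],[0,0,0,17,-24,40,0.4],[0,0,0,0,0,40,0.4],[0,0,0,0,0,40,0.4],[0,0,0,0,0,10,0.4],[0,0,0,0,0,0,0.4]]]' 20
python3 - <<'E'
from h import *
im=robot.read_camera("wrist"); cv2.imwrite("pics/w2.png",im[:,:,::-1]); s=robot.sense();print(s["eef_pos"],s["eef_rot"],s["finger_gap"])
C=robot.calibration("wrist");o=s["eef_pos"]
for n,p in dict(blue=(524,-105.5),red=(526,-48.5),green=(529,10.5)).items(): print(n,proj(np.array([*p,125.]),C))
E
```

```text
[458.822 297.775  18.479]
[460.764 297.404  20.   ] [457.234 298.142  20.   ]
t: 4.88
eef_pos: [523.3, -107.3, 161.3]
eef_rot: [-0.0, 0.708, 0.706, -0.0]
force: [-0.4, 0.5, 0.2]
finger_gap: 0.601
[ 524.047 -107.298  162.058] [0.001 0.708 0.706 0.   ] 0.599124710872963
blue [[278.735 216.789]]
red [[281.23  147.642]]
green [[285.424  66.449]]
```

View pics/w2.png

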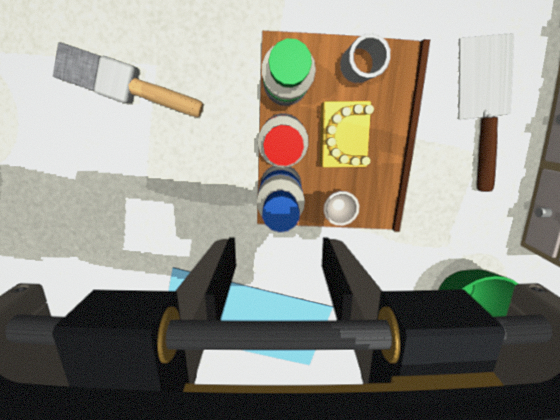

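```bash
python3 -m pendant '[[[0,0,0,4,2,0,0.4],[0,0,0,0,0,20,0.4],[0,0,0,0,0,20,0.4],[0,0,0,0,0,11,0.4],[0,0,0,0,0,0,0.4],[0,0,0,0,0,0,0.4]]]' 20
python3 - <<'E'
from h import *
im=robot.read_camera("wrist"); cv2.imwrite("pics/w3.png",im[:,:,::-1]); im=robot.read_camera("scene"); cv2.imwrite("pics/s3.png",cv2.resize(im[150:320,150:330,::-1],None,fx=4,fy=3.5));s=robot.sense();print(s["eef_pos"],s["force"])
E
```

```text
t: 5.68
eef_pos: [526.1, -102.6, 110.7]
eef_rot: [0.0, 0.707, 0.707, 0.0]
force: [0.5, 0.3, 0.5]
finger_gap: 0.6
[ 526.117 -102.638  110.72 ] [ 0.499 -0.099  0.04 ]
```

View pics/w3.png

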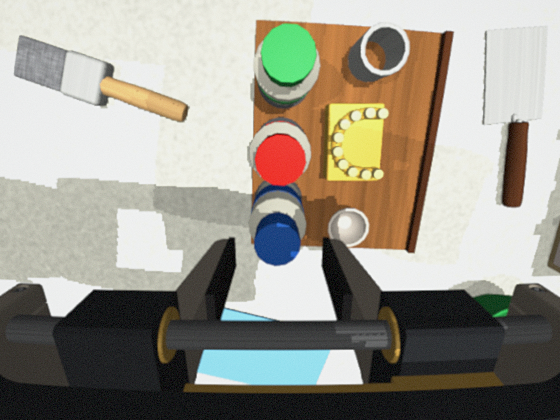

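View pics/s3.png

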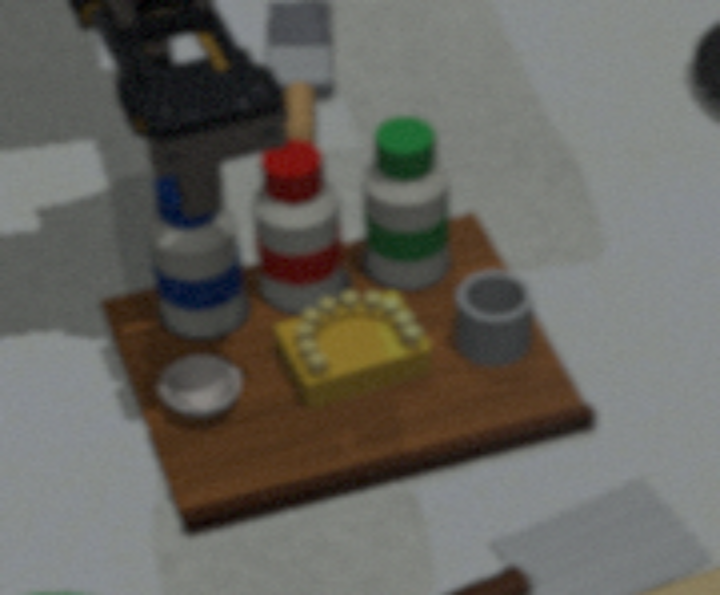

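```bash
python3 - <<'E'
from h import *
C=robot.calibration("wrist");p=robot.sense()["eef_pos"]
print(proj(np.array([p[0],p[1],125.]),C), onz((278.5,238.5),C,125), onz((280,158.5),C,125),onz((288.5,54),C,125))
C=robot.calibration("scene");print(proj(np.array([p[0]+36,p[1],110.]),C))
E
```

```text
[[279.008 243.948]] [525.778 -98.697 125.   ] [526.715 -45.711 125.   ] [531.458  13.373 125.   ]
[[201.596 218.033]]
```

```bash
python3 - <<'E'
from h import *
for c in["scene","side"]:
    im=cv2.imread(f"pics/{c}0.png");hsv=cv2.cvtColor(im,cv2.COLOR_BGR2HSV);C=robot.calibration(c)
    roi=(185,180,265,212) if c=="scene" else (288,155,335,190)
    for n,lo,hi in [("green",(40,100,40),(85,255,255)),("blue",(105,100,40),(130,255,255)),("red",(0,130,80),(8,255,255))]:
        m=cv2.inRange(hsv,lo,hi);k=np.zeros_like(m);k[roi[1]:roi[3],roi[0]:roi[2]]=m[roi[1]:roi[3],roi[0]:roi[2]]
        nn,l,st,ce=cv2.connectedComponentsWithStats(k);i=1+np.argmax(st[1:,4]); print(c,n,st[i],ce[i], onz(ce[i],C,113)[:2])
E
```

```text
scene green [244 184  14  17 193] [250.705 191.741] [534.033  14.233]
scene blue [189 197  15  15 192] [195.995 204.333] [ 524.668 -102.113]
scene red [216 189  14  12 126] [222.325 194.881] [519.918 -43.504]
side green [294 174   9   5  35] [298.171 176.086] [539.641   2.987]
side blue [319 159   9   5  35] [323.257 161.114] [ 532.97  -115.738]
side red [308 166   9   5  36] [311.806 168.25 ] [535.049 -58.222]
```

```bash
python3 -m pendant '[[[0,0,0,0,0,0,1],[0,0,0,0,0,0,1],[0,0,0,0,0,0,1],[0,0,0,0,0,0,1]]]' 20; python3 -m pendant '[[[0,0,0,0,0,-10,1],[0,0,0,0,0,-20,1],[0,0,0,0,0,-20,1],[0,0,0,0,0,-10,1],[0,0,0,0,0,0,1]]]'
```

```text
t: 6.28
eef_pos: [525.5, -102.5, 109.9]
eef_rot: [-0.0, 0.707, 0.707, -0.0]
force: [-0.7, -0.4, -0.1]
finger_gap: 0.184
t: 6.9
eef_pos: [526.0, -102.6, 170.7]
eef_rot: [0.001, 0.707, 0.707, 0.0]
force: [0.5, -0.4, -0.3]
finger_gap: 0.004
```

```bash
python3 - <<'E'
from h import *
im=robot.read_camera("wrist"); cv2.imwrite("pics/w4.png",im[:,:,::-1]); im=robot.read_camera("scene"); cv2.imwrite("pics/s4.png",cv2.resize(im[150:320,150:330,::-1],None,fx=4,fy=3.5))
E
```

```text
(no output)
```

View pics/w4.png

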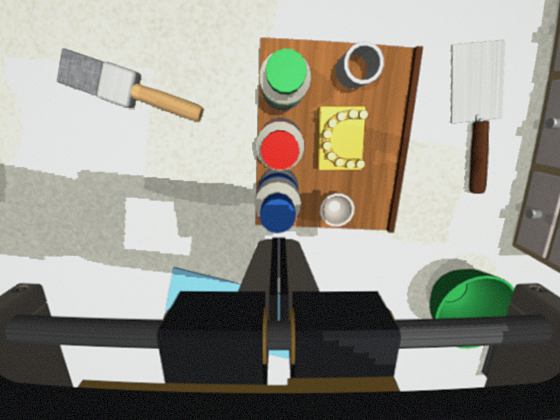

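View pics/s4.png

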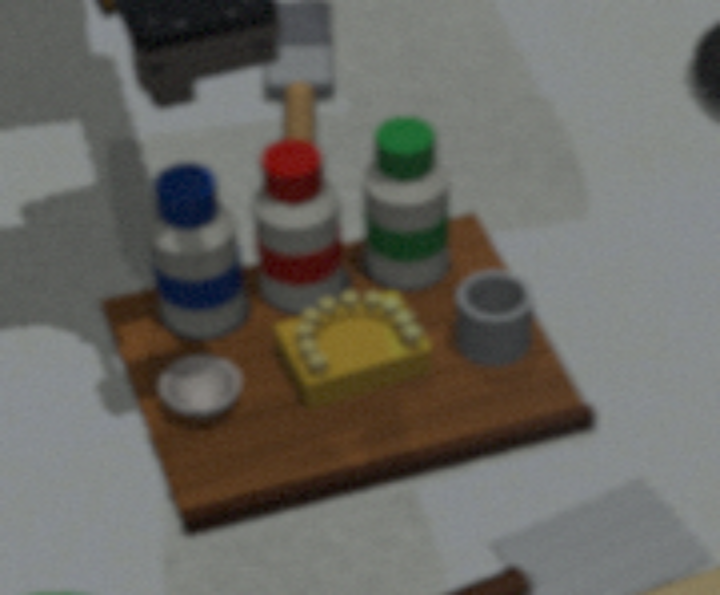

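```bash
python3 - <<'E'
from h import *
s=robot.sense();C=robot.calibration("wrist");p=s["eef_pos"]
print(p,s["eef_rot"],C["origin"]-p)
for dy in(-10,0,10):
  for dz in(-8,0,11): print(dy,dz,proj(p+[0,dy,dz],C))
S=robot.calibration("scene")
for dz in(-8,0,11,80): print(dz,proj(p+[0,0,dz],S),(proj(p+[0,0,dz],S)[0]-150)*[4,3.5])
E
```

```text
[ 525.118 -102.457  169.445] [-0.     0.707  0.707 -0.   ] [ -0.143  79.892 194.142]
-10 -8 [[278.866 244.017]]
-10 0 [[278.874 248.52 ]]
-10 11 [[278.885 255.266]]
0 -8 [[278.867 231.626]]
0 0 [[278.875 235.744]]
0 11 [[278.886 241.921]]
10 -8 [[278.868 218.888]]
10 0 [[278.876 222.593]]
10 11 [[278.887 228.159]]
-8 [[193.64  187.702]] [174.56  131.959]
0 [[193.253 184.814]] [173.012 121.849]
11 [[192.715 180.789]] [170.859 107.762]
80 [[189.157 154.055]] [156.629  14.193]
```

```bash
python3 - <<'E'
from h import *
print(robot.tcp_to_tips,[a for a in dir(robot) if a[0]!='_'])
im=robot.read_camera("scene");s=robot.sense()
S=robot.calibration("scene");p=s["eef_pos"]
x0,y0=150,110
b=cv2.resize(im[y0:y0+140,x0:x0+140,::-1],None,fx=4,fy=4,interpolation=cv2.INTER_CUBIC)
for dz in(-8,0,11,80):
    for dx in (-18,0,18):
        for dy in(-10,10):
            u=((proj(p+[dx,dy,dz],S)[0]-[x0,y0])*4).astype(int); cv2.circle(b,tuple(int(v) for v in u),2,(0,255,255),-1)
cv2.imwrite("pics/s5.png",b)
im=robot.read_camera("side");x0,y0=255,80;S=robot.calibration("side")
b=cv2.resize(im[y0:y0+140,x0:x0+140,::-1],None,fx=4,fy=4,interpolation=cv2.INTER_CUBIC)
for dz in(-8,0,11,80):
    for dx in (-18,0,18):
        for dy in(-10,10):
            u=((proj(p+[dx,dy,dz],S)[0]-[x0,y0])*4).astype(int); cv2.circle(b,tuple(int(v) for v in u),2,(0,255,255),-1)
cv2.imwrite("pics/d5.png",b)
E
```

```text
8.0 ['MotionError', 'calibration', 'close_job', 'landmark_of', 'masks_of', 'read_camera', 'sense', 'tcp_to_tips']
```

View pics/s5.png

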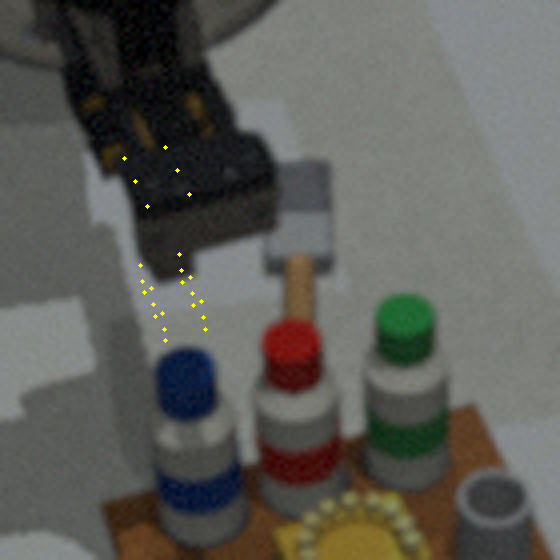

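View pics/d5.png

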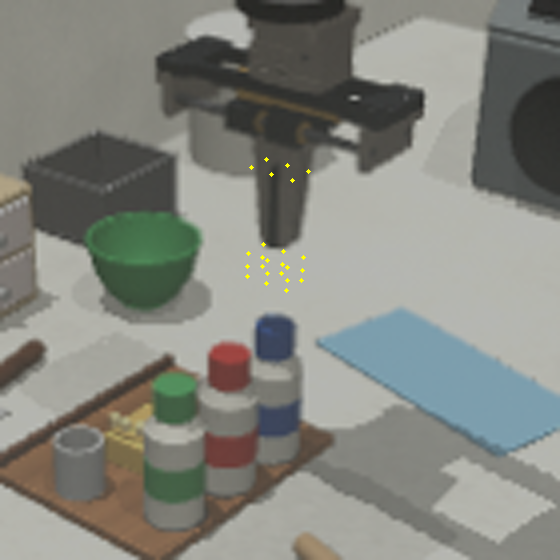

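```bash
python3 - <<'E'
from h import *
A,B=robot.calibration("scene"),robot.calibration("side")
t=tri([(192,178.5),(324.2,140)],[A,B]);print(t,proj(t,A),proj(t,B), robot.sense()["eef_pos"])
# bottle cap top centers
for n,a,b in [("blue",(196.2,200.3),(323.5,161.0)),("red",(223,193.5),(312.2,168.5)),("green",(251.2,187.5),(298.7,176.3))]:
    t=tri([a,b],[A,B]);print(n,t,proj(t,A)-a)
E
```

```text
[ 527.526 -104.885  190.722] [[191.371 178.106]] [[323.779 140.232]] [ 524.985 -102.433  169.158]
blue [ 522.919 -100.748  123.154] [[-0.285 -0.166]]
red [524.454 -43.939 122.131] [[-0.379 -0.203]]
green [529.545  15.844 121.66 ] [[-0.643 -0.308]]
```

```bash
python3 -m pendant '[[[0,0,0,3,-1,0,0.4],[0,0,0,0,0,0,0.4],[0,0,0,0,0,0,0.4],[0,0,0,0,0,25,0.4],[0,0,0,0,0,25,0.4],[0,0,0,0,0,20,0.4],[0,0,0,0,0,0,0.4]]]' 20
cat > look.py <<'E'
from h import *
import sys
def look(tag,sc=(150,150),sd=(255,120)):
    a=robot.read_camera("scene")[sc[1]:sc[1]+130,sc[0]:sc[0]+130,::-1]; b=robot.read_camera("side")[sd[1]:sd[1]+130,sd[0]:sd[0]+130,::-1]
    cv2.imwrite(f"pics/{tag}.png",cv2.resize(np.hstack([a,b]),None,fx=3,fy=3,interpolation=cv2.INTER_CUBIC)); s=robot.sense(); print(s["t"],s["eef_pos"],s["eef_rot"],s["force"],s["finger_gap"])
if __name__=="__main__":
    v=list(map(int,sys.argv[2:])); look(sys.argv[1],*( [v[:2],v[2:]] if v else []))
E
python3 look.py a6
```

```text
t: 7.98
eef_pos: [523.3, -99.3, 98.7]
eef_rot: [-0.001, 0.707, 0.707, -0.001]
force: [-0.2, 0.6, 0.9]
finger_gap: 0.602
8.075 [524.784 -99.6   100.355] [0.    0.707 0.707 0.   ] [-0.04   0.005  0.207] 0.6016018793357957
```

View pics/a6.png

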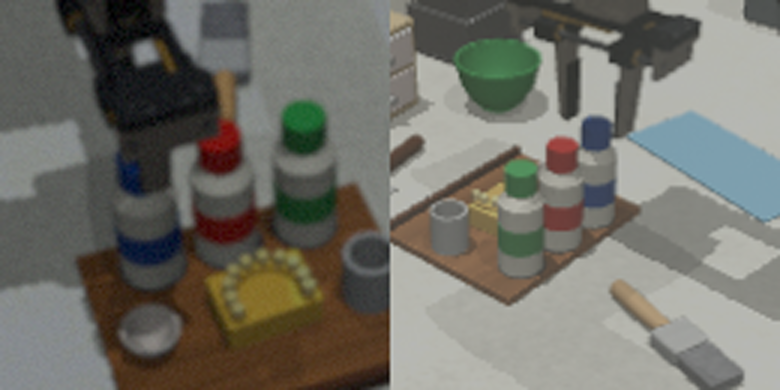

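```bash
python3 -m pendant '[[[0,0,0,0,0,10,0.4],[0,0,0,0,0,8,0.4],[0,0,0,0,0,0,1],[0,0,0,0,0,0,1],[0,0,0,0,0,0,1],[0,0,0,0,0,0,1],[0,0,0,0,0,0,1]]]' 20
```

```text
t: 8.95
eef_pos: [524.7, -99.6, 82.1]
eef_rot: [0.0, 0.707, 0.707, 0.0]
force: [-0.5, -0.1, 0.7]
finger_gap: 0.344
```

```bash
python3 look.py a7
```

```text
9.05 [524.697 -99.54   82.054] [0.    0.707 0.707 0.   ] [0.822 0.488 1.442] 0.3404832296130948
```

View pics/a7.png

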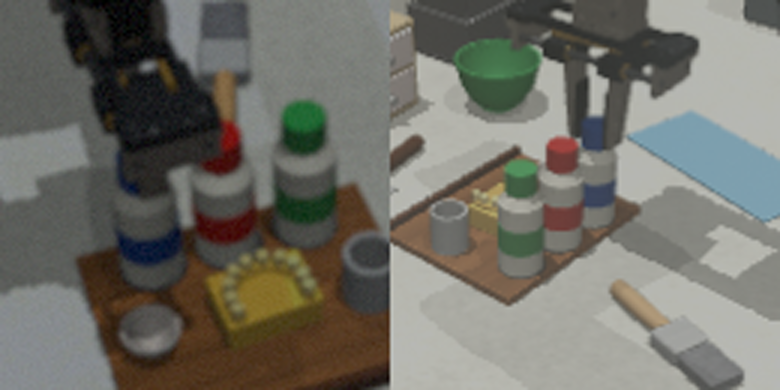

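```bash
python3 -m pendant '[[[0,0,0,0,0,-10,1],[0,0,0,0,0,-20,1],[0,0,0,0,0,-20,1],[0,0,0,-20,-12,0,1],[0,0,0,-40,-25,0,1],[0,0,0,-40,-25,0,1],[0,0,0,-40,-25,0,1],[0,0,0,-40,-25,0,1],[0,0,0,-20,-11,0,1],[0,0,0,0,0,20,1],[0,0,0,0,0,20,1],[0,0,0,0,0,10,1],[0,0,0,0,0,5,1],[0,0,0,0,0,0,1]]]' 20; python3 look.py a8 70 150 290 90
```

```text
t: 10.8
eef_pos: [401.5, -299.4, 77.1]
eef_rot: [0.0, 0.707, 0.707, -0.0]
force: [-0.1, -0.1, -1.1]
finger_gap: 0.341
10.9 [ 401.695 -299.606   77.443] [0.    0.707 0.707 0.   ] [ 0.605  0.726 -0.794] 0.3414520345605329
```

View pics/a8.png

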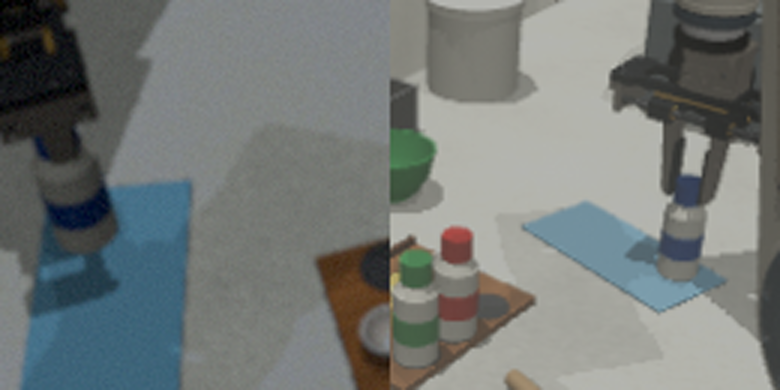

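```bash
python3 -m pendant '[[[0,0,0,0,0,1,1],[0,0,0,0,0,0,0.5],[0,0,0,0,0,0,0.4],[0,0,0,0,0,0,0.4],[0,0,0,0,0,0,0.4],[0,0,0,0,0,-20,0.4],[0,0,0,0,0,-40,0.4],[0,0,0,0,0,0,0.4]]]' 20; python3 look.py a9 70 150 290 90
```

```text
t: 11.9
eef_pos: [403.0, -300.7, 138.5]
eef_rot: [0.003, 0.707, 0.707, 0.0]
force: [-0.3, 1.0, -0.1]
finger_gap: 0.597
12.0 [ 401.325 -299.45   135.911] [0.    0.707 0.707 0.   ] [ 0.419  0.213 -0.623] 0.5979368728457705
```

View pics/a9.png

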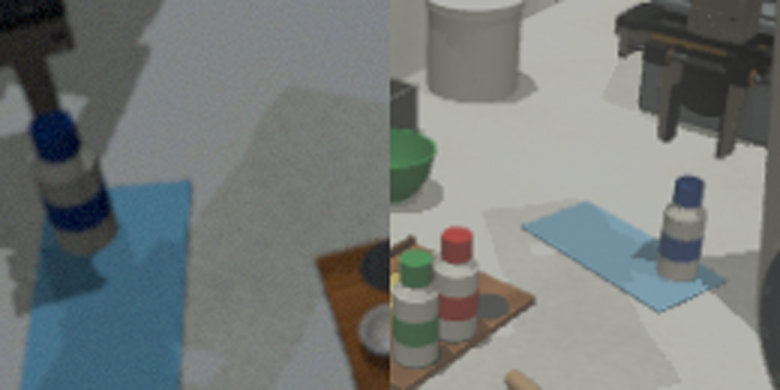

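```bash
python3 -m pendant '[[[0,0,0,43,21,0,0.4],[0,0,0,43,21,0,0.4],[0,0,0,43,21,0,0.4],[0,0,0,43,21,0,0.4],[0,0,0,43,21,0,0.4],[0,0,0,43,20,0,0.4],[0,0,0,0,0,0,0.4],[0,0,0,0,0,20,0.4],[0,0,0,0,0,15,0.4],[0,0,0,0,0,0,0.4]]]' 20; python3 look.py a10
```

```text
t: 13.25
eef_pos: [524.9, -42.1, 99.3]
eef_rot: [-0.001, 0.708, 0.706, -0.001]
force: [-0.1, -0.4, -0.1]
finger_gap: 0.601
13.35 [526.283 -42.015 100.765] [-0.     0.708  0.707 -0.   ] [ 0.283 -0.273  0.995] 0.5968477862401764
```

View pics/a10.png

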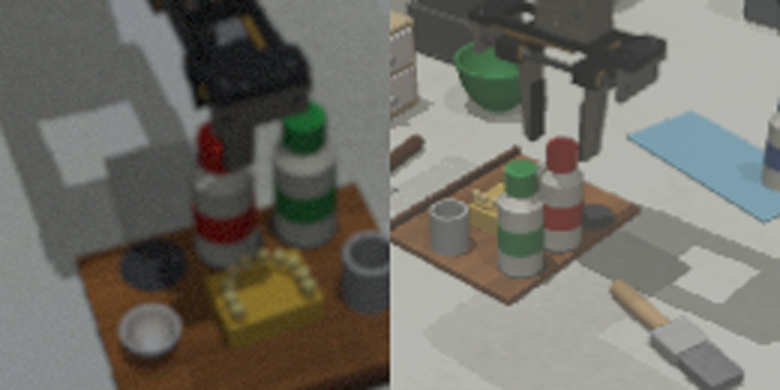

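```bash
python3 -m pendant '[[[0,0,0,0,0,10,0.4],[0,0,0,0,0,8,0.4],[0,0,0,0,0,0,1],[0,0,0,0,0,0,1],[0,0,0,0,0,0,1],[0,0,0,0,0,0,1],[0,0,0,0,0,0,1]]]' 20; python3 -c "
from h import *
for i in range(1): s=robot.sense();print(s['eef_pos'],s['finger_gap'])"
```

```text
t: 14.22
eef_pos: [526.8, -41.5, 83.1]
eef_rot: [0.0, 0.707, 0.707, 0.0]
force: [0.5, 0.2, -0.2]
finger_gap: 0.343
[526.783 -41.517  83.055] 0.3427259148667843
```

```bash
python3 -m pendant '[[[0,0,0,0,0,-10,1],[0,0,0,0,0,-20,1],[0,0,0,0,0,-20,1],[0,0,0,-22,0,0,1],[0,0,0,-50,2,0,1],[0,0,0,-50,2,0,1],[0,0,0,-50,2,0,1],[0,0,0,-50,2,0,1],[0,0,0,-50,3,0,1],[0,0,0,-22,0,0,1],[0,0,0,0,0,0,1],[0,0,0,0,0,20,1],[0,0,0,0,0,20,1],[0,0,0,0,0,10,1],[0,0,0,0,0,5,1],[0,0,0,0,0,1,1],[0,0,0,0,0,0,1]]]' 20; python3 look.py a11 70 150 290 90
```

```text
t: 16.35
eef_pos: [537.5, -335.6, 77.1]
eef_rot: [0.0, 0.707, 0.707, 0.0]
force: [-0.2, 0.8, -2.4]
finger_gap: 0.345
16.45 [ 537.341 -335.579   77.034] [0.    0.707 0.707 0.   ] [ 0.108 -0.301 -1.587] 0.3436858460431616
```

View pics/a11.png

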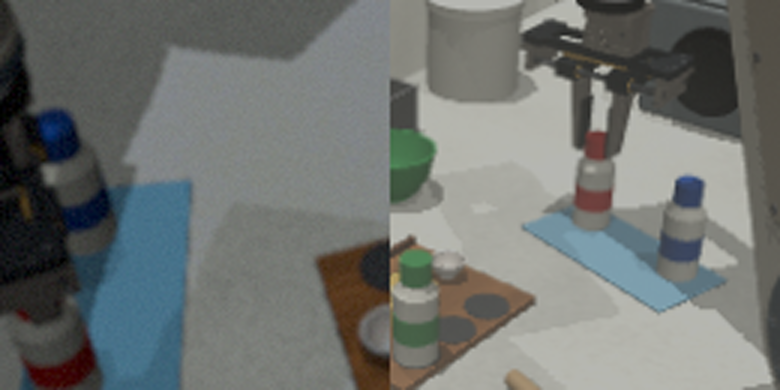

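```bash
python3 - <<'E'
from h import *
B=robot.calibration("side")
def w(x,y): return onz((290+(x-390)/3,90+y/3),B,4)[:2]
print("red",w(595,223),"blue",w(681,274),"corners",w(523,228),w(585,203),w(725,281),w(659,310))
E
python3 -m pendant '[[[0,0,0,0,0,0,0.5],[0,0,0,0,0,0,0.4],[0,0,0,0,0,0,0.4],[0,0,0,0,0,0,0.4],[0,0,0,0,0,-20,0.4],[0,0,0,0,0,-40,0.4],[0,0,0,0,0,0,0.4]]]' 20
```

```text
red [ 526.568 -338.147] blue [ 390.793 -298.362] corners [ 588.352 -273.711] [ 562.031 -373.973] [ 344.992 -316.073] [ 375.71  -217.532]
t: 17.32
eef_pos: [539.6, -337.0, 141.5]
eef_rot: [0.003, 0.707, 0.707, 0.001]
force: [-0.2, 0.1, 0.3]
finger_gap: 0.597
```

```bash
python3 -m pendant '[[[0,0,0,44,0,0,0.4],[0,0,0,44,-1,0,0.4],[0,0,0,44,-1,0,0.4],[0,0,0,44,-1,0,0.4],[0,0,0,44,-1,0,0.4],[0,0,0,44,-1,0,0.4],[0,0,0,44,-1,0,0.4],[0,0,0,44,-1,0,0.4],[0,0,0,0,0,0,0.4],[0,0,0,0,0,20,0.4],[0,0,0,0,0,15,0.4],[0,0,0,0,0,0,0.4]]]' 20; python3 look.py a12
```

```text
t: 18.82
eef_pos: [529.6, 15.7, 100.7]
eef_rot: [-0.001, 0.708, 0.706, -0.001]
force: [-0.4, 0.6, 0.3]
finger_gap: 0.604
18.925 [530.689  15.93  101.991] [-0.     0.708  0.707 -0.   ] [-0.166 -0.249  0.643] 0.6013015715767692
```

View pics/a12.png

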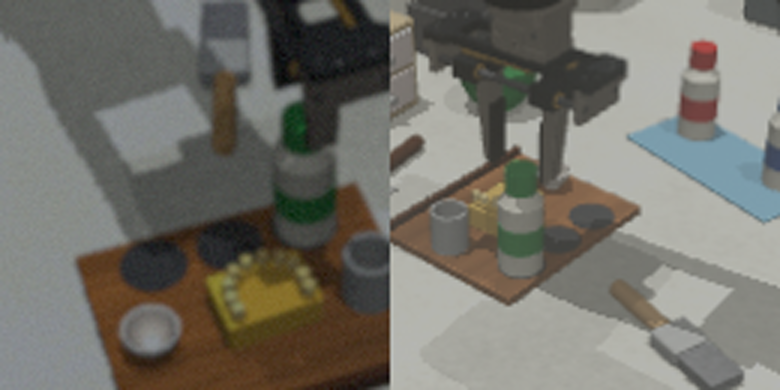

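```bash
python3 -m pendant '[[[0,0,0,0,0,10,0.4],[0,0,0,0,0,9,0.4],[0,0,0,0,0,0,1],[0,0,0,0,0,0,1],[0,0,0,0,0,0,1],[0,0,0,0,0,0,1],[0,0,0,0,0,0,1]]]' 20; python3 -c "
from h import *
for i in range(1): s=robot.sense();print(s['eef_pos'],s['finger_gap'])"
```

```text
t: 19.8
eef_pos: [530.7, 16.5, 83.1]
eef_rot: [0.0, 0.707, 0.707, 0.0]
force: [0.4, 0.4, -0.7]
finger_gap: 0.341
[530.742  16.508  83.068] 0.34053573098713213
```

```bash
python3 -m pendant '[[[0,0,0,0,0,-10,1],[0,0,0,0,0,-20,1],[0,0,0,0,0,-20,1],[0,0,0,-25,-4,0,1],[0,0,0,-50,-9,0,1],[0,0,0,-50,-9,0,1],[0,0,0,-50,-9,0,1],[0,0,0,-50,-9,0,1],[0,0,0,-50,-9,0,1],[0,0,0,-25,-3,0,1],[0,0,0,0,0,0,1],[0,0,0,0,0,20,1],[0,0,0,0,0,20,1],[0,0,0,0,0,10,1],[0,0,0,0,0,5,1],[0,0,0,0,0,1,1],[0,0,0,0,0,0,1]]]' 20; python3 look.py a13 70 150 290 90
```

```text
t: 21.92
eef_pos: [478.7, -283.5, 77.4]
eef_rot: [0.0, 0.707, 0.707, 0.0]
force: [-0.2, -0.5, -1.3]
finger_gap: 0.341
22.025 [ 478.615 -283.648   77.365] [0.    0.707 0.707 0.   ] [-0.037 -0.115 -2.137] 0.34022830075895377
```

View pics/a13.png

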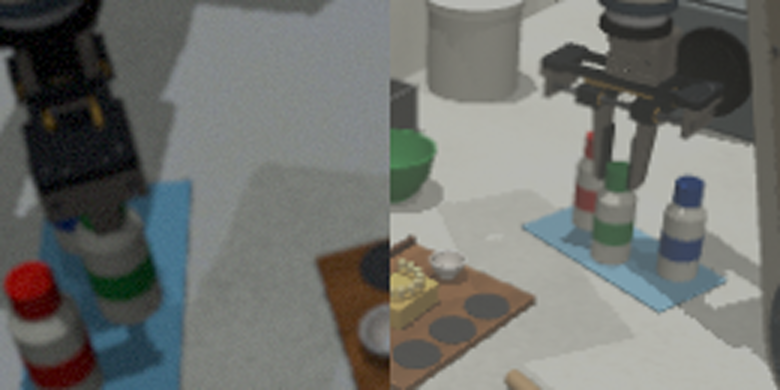

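```bash
python3 -m pendant '[[[0,0,0,0,0,0,0.5],[0,0,0,0,0,0,0.4],[0,0,0,0,0,0,0.4],[0,0,0,0,0,0,0.4],[0,0,0,0,0,-20,0.4],[0,0,0,0,0,-50,0.2],[0,0,0,0,0,-50,0.2],[0,0,0,48,23,0,0.2],[0,0,0,48,23,0,0.2],[0,0,0,48,23,0,0.2],[0,0,0,48,23,0,0.2],[0,0,0,47,24,0,0.2],[0,0,0,0,0,0,0.2],[0,0,0,0,0,0,0.2]]]' 20
python3 - <<'E'
from h import *
im=robot.read_camera("wrist"); cv2.imwrite("pics/w14.png",im[:,:,::-1]); s=robot.sense();print(s["eef_pos"],s["finger_gap"])
d=robot.masks_of("model","wrist");C=robot.calibration("wrist")
for m in d:
    print(m["p"],m["position"])
m=d[0]["mask"].astype(np.uint8)
c=max(cv2.findContours(m,0,cv2.CHAIN_APPROX_NONE)[0],key=len)
b=cv2.boxPoints(cv2.minAreaRect(c));W=np.array([onz(p,C,36)[:2] for p in b]);print(b,W,W.mean(0))
for d in robot.landmark_of("model","wrist"): print(d["p"],onz(np.array(d["position"])*[560,420],C,10))
E
python3 look.py a14 130 150 255 100
```

```text
t: 23.78
eef_pos: [594.1, -44.9, 196.6]
eef_rot: [-0.0, 0.707, 0.707, -0.0]
force: [0.5, -0.2, 0.2]
finger_gap: 0.802
[593.926 -45.418 196.731] 0.7990705555017343
0.94 [0.4998, 0.4412]
[[259. 155.]
 [301. 155.]
 [301. 211.]
 [259. 211.]] [[570.044  -6.993]
 [620.798  -7.055]
 [622.219 -78.011]
 [568.636 -77.948]] [595.424 -42.502]
0.71 [601.425 -46.149  10.   ]
24.025 [594.169 -45.71  196.976] [ 0.     0.708  0.706 -0.   ] [ 0.596  0.488 -0.557] 0.7961724227407155
```

View pics/w14.png

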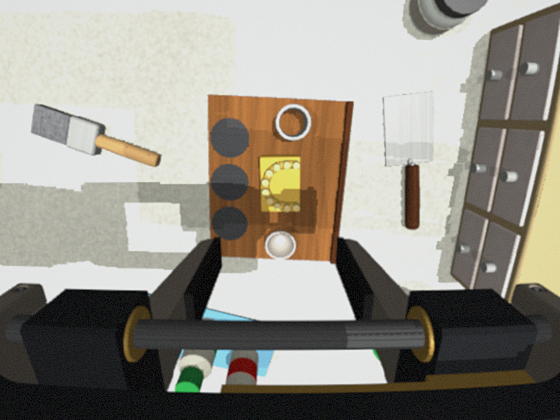

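View pics/a14.png

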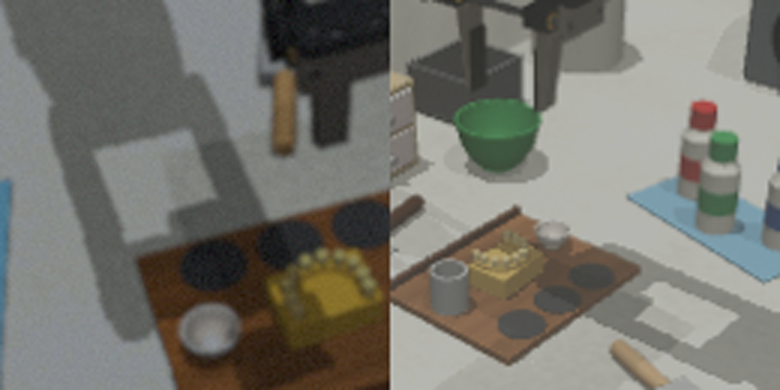

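```bash
python3 - <<'E'
from h import *
im=robot.read_camera("wrist");C=robot.calibration("wrist")
g=cv2.cvtColor(im,cv2.COLOR_RGB2HSV)
m=((g[...,2]<85)&(g[...,1]<110)).astype(np.uint8)*255
m[:, :205]=0;m[:,252:]=0;m[:110]=0;m[240:]=0
n,l,st,ce=cv2.connectedComponentsWithStats(cv2.morphologyEx(m,cv2.MORPH_OPEN,np.ones((5,5))))
for i in range(1,n):
    if st[i,4]>200: print(st[i],ce[i],onz(st[i,:2]+st[i,2:4]/2-.5,C,10))
S=robot.calibration("scene");B=robot.calibration("side")
# scene discs & side discs from a14
for a,b in [((130+214/3,150+265/3),(255+(590-390)/3,100+275/3)),((130+290/3,150+246/3),(255+(557-390)/3,100+299/3)),((130+364/3,150+226/3),(255+(521-390)/3,100+324/3))]:
    print(onz(a,S,10)[:2],onz(b,B,10)[:2])
E
```

```text
[212 175  35  25 633] [228.126 187.371] [527.675 -52.264  10.   ]
[212 206  35  33 937] [229.013 222.17 ] [ 525.184 -101.97    10.   ]
[ 529.961 -101.636] [ 523.701 -101.186]
[534.212 -44.596] [524.852 -42.866]
[537.088  12.679] [527.258  15.384]
```

```bash
python3 -m pendant '[[[0,0,0,3,1,40,0.2],[0,0,0,0,0,50,0.2],[0,0,0,0,0,40,0.2],[0,0,0,0,0,30,0.2],[0,0,0,0,0,15,0.2],[0,0,0,0,0,0,0.2]]]' 15
python3 look.py a15 170 160 240 120
```

```text
t: 24.82
eef_pos: [595.1, -41.9, 21.4]
eef_rot: [-0.0, 0.708, 0.707, -0.0]
force: [-0.4, 0.6, -0.4]
finger_gap: 0.796
24.925 [596.397 -41.809  22.97 ] [0.001 0.708 0.707 0.   ] [0.113 0.166 0.138] 0.8021117789964269
```

View pics/a15.png

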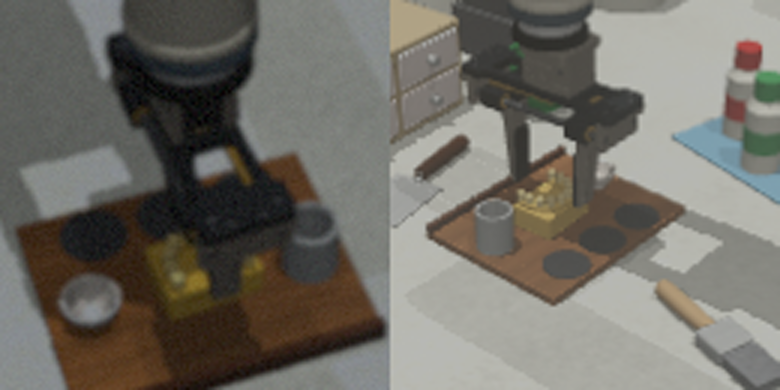

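```bash
python3 - <<'E'
from h import *
S=robot.calibration("scene");s=robot.sense();p=s["eef_pos"];print(p)
f=lambda P:(proj(np.array(P,float),S)[0]-[170,160])*3
for dy in(-10,10):
  for z in (p[2]-8,p[2]+21): print(dy,z,f([p[0]+37+9,p[1]+dy,z]))
for dx in(-25,25):
  for dy in(-35,35): print(f([595+dx,-43.5+dy,36]))
print(onz((170+225/3,160+297/3),S,43))
E
```

```text
[596.397 -41.809  22.97 ]
-10 14.970229653383697 [213.668 325.303]
-10 43.9702296533837 [212.358 299.698]
10 14.970229653383697 [240.703 316.233]
10 43.9702296533837 [239.943 290.574]
[140.098 242.225]
[232.975 212.895]
[164.354 294.66 ]
[259.433 263.586]
[642.867 -42.878  43.   ]
```

```bash
python3 -m pendant '[[[0,0,0,0,0,15,0.2],[0,0,0,0,0,8,0.2],[0,0,0,0,0,2,0.2],[0,0,0,0,0,0,0.2]]]' 20
python3 look.py a16 170 160 240 120
```

```text
t: 25.42
eef_pos: [595.4, -41.6, -3.3]
eef_rot: [-0.0, 0.707, 0.707, -0.0]
force: [-0.4, -0.6, -0.6]
finger_gap: 0.797
25.525 [595.749 -41.603  -2.926] [0.    0.707 0.707 0.   ] [-0.06   0.303 -0.748] 0.7993607912227595
```

View pics/a16.png

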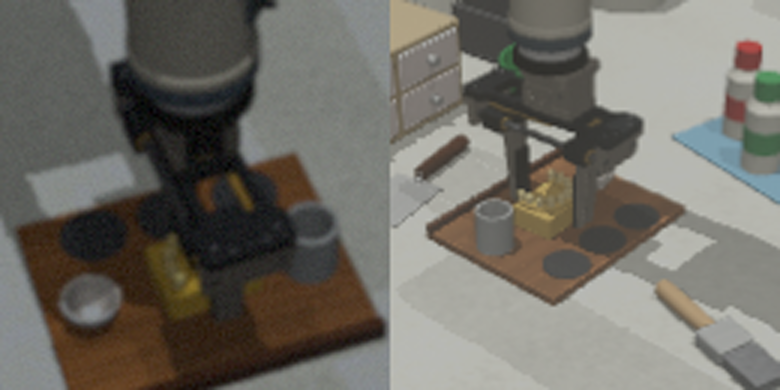

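```bash
python3 -m pendant '[[[0,0,0,0,0,0,0.35],[0,0,0,0,0,0,0.42],[0,0,0,0,0,0,1],[0,0,0,0,0,0,1],[0,0,0,0,0,0,1],[0,0,0,0,0,0,1]]]' 20
python3 -m pendant '[[[0,0,0,0,0,-3,1],[0,0,0,0,0,-12,1],[0,0,0,0,0,-20,1],[0,0,0,0,0,0,1]]]' 20
python3 look.py a17 170 150 240 110
```

```text
t: 26.28
eef_pos: [595.6, -41.6, -3.0]
eef_rot: [0.0, 0.707, 0.707, 0.0]
force: [-0.3, 0.2, 2.7]
finger_gap: 0.546
t: 26.78
eef_pos: [597.3, -41.7, 34.3]
eef_rot: [0.001, 0.707, 0.707, 0.001]
force: [0.5, -0.3, -1.8]
finger_gap: 0.541
26.875 [595.913 -41.619  32.559] [0.    0.707 0.707 0.   ] [-0.001  0.252 -1.467] 0.5407034982851616
```

View pics/a17.png

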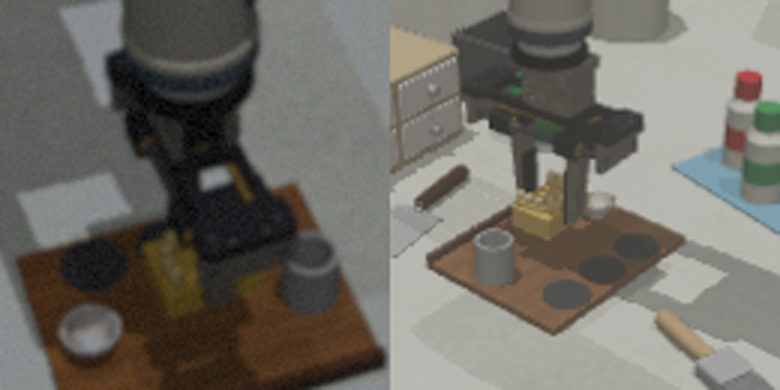

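```bash
python3 -m pendant '[[[0,0,0,0,0,-22,1],[0,0,0,0,0,-40,1],[0,0,0,20,-8,0,1],[0,0,0,42,-17,0,1],[0,0,0,43,-17,0,1],[0,0,0,43,-18,0,1],[0,0,0,43,-17,0,1],[0,0,0,43,-17,0,1],[0,0,0,43,-17,0,1],[0,0,0,43,-18,0,1],[0,0,0,21,-8,0,1],[0,0,0,0,0,0,1],[0,0,0,0,0,30,1],[0,0,0,0,0,25,1],[0,0,0,0,0,0,1],[0,0,0,0,0,0,1]]]' 20
python3 look.py a18 280 80 190 180
python3 - <<'E'
from h import *
robot.read_camera("wrist")
im=robot.read_camera("wrist"); cv2.imwrite("pics/w18.png",im[:,:,::-1])
E
```

```text
t: 28.88
eef_pos: [459.1, 299.2, 39.2]
eef_rot: [0.0, 0.708, 0.707, -0.0]
force: [-0.4, 1.3, -1.0]
finger_gap: 0.541
28.975 [459.548 299.666  39.794] [0.    0.708 0.707 0.001] [ 0.675  0.484 -0.946] 0.540351348996949
```

View pics/a18.png

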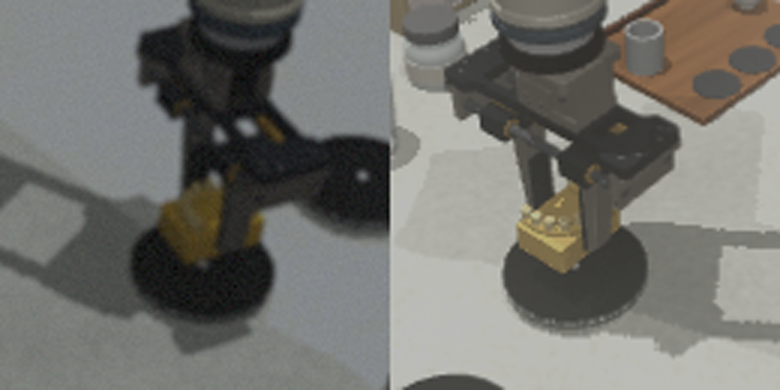

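View pics/w18.png

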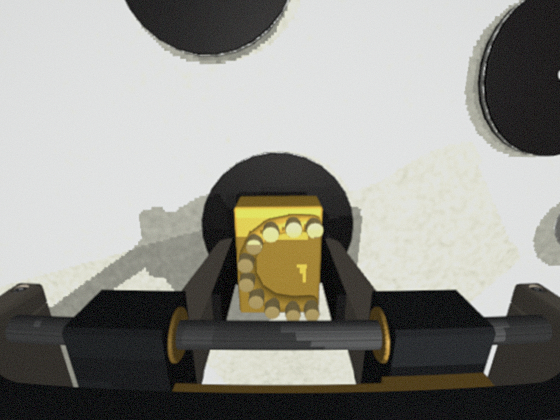

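```bash
python3 - <<'E'
from h import *
C=robot.calibration("wrist");s=robot.sense();p=s["eef_pos"];print(p)
a=np.linspace(0,2*np.pi,90)
im=cv2.imread("pics/w18.png")
for cy,col in((298,(0,255,0)),):
    pts=proj(np.c_[459+60*np.cos(a),cy+60*np.sin(a),20+0*a],C);print(pts.min(0),pts.max(0))
# turntable top row -> y
print(onz((278,153.5),C,20), onz((203,222),C,20), onz((353,222),C,20))
z=p[2]+13
for off in(-4,0,4): print(off,[proj(np.array([p[0]+25,p[1]+off+d,z+h]),C)[0] for d,h in((35,26),(35,0),(-35,26))])
E
```

```text
[459.512 299.788  39.81 ]
[201.655 150.689] [354.76  294.591]
[458.892 355.964  20.   ] [400.303 303.166  20.   ] [517.402 303.058  20.   ]
-4 [array([323.911, 210.727]), array([317.836, 198.623]), array([318.675, 316.421])]
0 [array([324.227, 203.841]), array([318.069, 192.582]), array([318.957, 311.09 ])]
4 [array([324.545, 196.857]), array([318.303, 186.47 ]), array([319.241, 305.677])]
```

```bash
python3 -m pendant '[[[0,0,0,-2,0,12,1],[0,0,0,0,0,10,1],[0,0,0,0,0,5,1],[0,0,0,0,0,2,1],[0,0,0,0,0,0,1],[0,0,0,0,0,0,1]]]' 20
python3 look.py a19 280 80 190 180
```

```text
t: 29.82
eef_pos: [459.0, 297.7, 10.1]
eef_rot: [0.0, 0.707, 0.707, 0.0]
force: [0.6, -0.1, -1.8]
finger_gap: 0.544
29.925 [459.074 297.689  10.128] [0.    0.707 0.707 0.   ] [ 0.717  0.262 -1.254] 0.5419806582902178
```

View pics/a19.png

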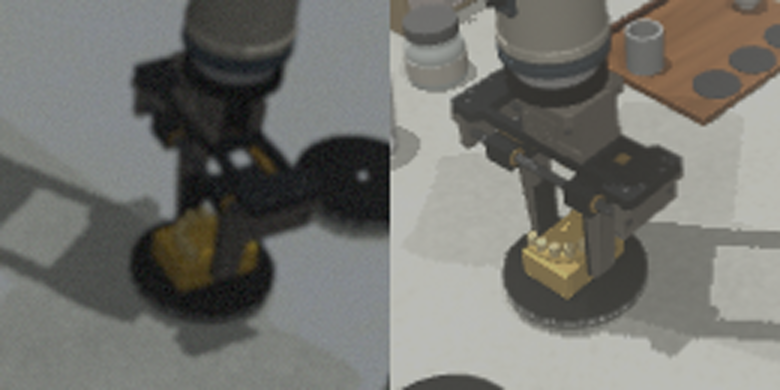

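```bash
python3 -m pendant '[[[0,0,0,0,0,1,1],[0,0,0,0,0,1,1],[0,0,0,0,0,0,1],[0,0,0,0,0,0,1]]]' 20;python3 -m pendant '[[[0,0,0,0,0,0.7,1],[0,0,0,0,0,0,1],[0,0,0,0,0,0,1]]]' 20
```

```text
t: 30.42
eef_pos: [458.9, 297.5, 7.9]
eef_rot: [-0.0, 0.707, 0.707, -0.0]
force: [0.5, -0.8, -1.0]
finger_gap: 0.541
t: 30.8
eef_pos: [458.9, 297.6, 7.2]
eef_rot: [-0.0, 0.707, 0.707, 0.0]
force: [0.3, 0.4, -1.2]
finger_gap: 0.538
```

```bash
python3 -m pendant '[[[0,0,0,0,0,0.7,1],[0,0,0,0,0,0,1],[0,0,0,0,0,0,1]]]' 20;python3 -m pendant '[[[0,0,0,0,0,0.7,1],[0,0,0,0,0,0,1],[0,0,0,0,0,0,1]]]' 20
```

```text
t: 31.18
eef_pos: [458.9, 297.6, 7.0]
eef_rot: [0.0, 0.707, 0.707, 0.0]
force: [-1.2, -1.4, 5.1]
finger_gap: 0.541
t: 31.55
eef_pos: [458.9, 297.6, 7.0]
eef_rot: [0.0, 0.707, 0.707, 0.0]
force: [-3.9, -2.2, 14.7]
finger_gap: 0.543
```

```bash
python3 -m pendant '[[[0,0,0,0,0,-1,1],[0,0,0,0,0,0,1],[0,0,0,0,0,0,0.4],[0,0,0,0,0,0,0.3],[0,0,0,0,0,0,0.2],[0,0,0,0,0,0,0.2],[0,0,0,0,0,-15,0.2],[0,0,0,0,0,-40,0.2],[0,0,0,0,0,-60,0.2],[0,0,0,0,0,0,0.2],[0,0,0,0,0,0,0.2]]]' 20
python3 look.py a20 280 80 190 180
python3 - <<'E'
from h import *
im=robot.read_camera("wrist"); cv2.imwrite("pics/w20.png",im[:,:,::-1]); C=robot.calibration("wrist")
m=robot.masks_of("model","wrist")[0]["mask"].astype(np.uint8)
c=max(cv2.findContours(m,0,cv2.CHAIN_APPROX_NONE)[0],key=len)
b=cv2.boxPoints(cv2.minAreaRect(c));W=np.array([onz(p,C,46)[:2] for p in b]);print(b,W,W.mean(0))
g=cv2.cvtColor(im,cv2.COLOR_RGB2GRAY);cs=cv2.findContours((g<70).astype(np.uint8),0,cv2.CHAIN_APPROX_NONE)[0]
for d in robot.masks_of("turntable","wrist"):
    c=max(cv2.findContours(d["mask"].astype(np.uint8),0,cv2.CHAIN_APPROX_NONE)[0],key=len).reshape(-1,2)
    W=np.array([onz(p,C,20)[:2] for p in c]);h=cv2.convexHull(W.astype(np.float32));print(d["p"],cv2.minEnclosingCircle(h))
E
```

```text
t: 32.92
eef_pos: [458.8, 297.5, 122.3]
eef_rot: [0.0, 0.707, 0.707, 0.0]
force: [0.3, -0.6, -0.3]
finger_gap: 0.799
33.025 [458.049 296.994 120.879] [-0.     0.707  0.707 -0.001] [-0.869 -0.444  0.118] 0.8006223423718776
[[253. 167.]
 [306. 167.]
 [306. 242.]
 [253. 242.]] [[433.98  334.589]
 [483.017 334.589]
 [485.023 259.412]
 [432.074 259.385]] [458.523 296.994]
0.88 ((458.0218505859375, 297.5114440917969), 61.11653518676758)
0.85 ((411.5838623046875, 475.0863037109375), 59.60209274291992)
0.59 ((662.2333984375, 414.9246520996094), 61.889320373535156)
```

View pics/a20.png

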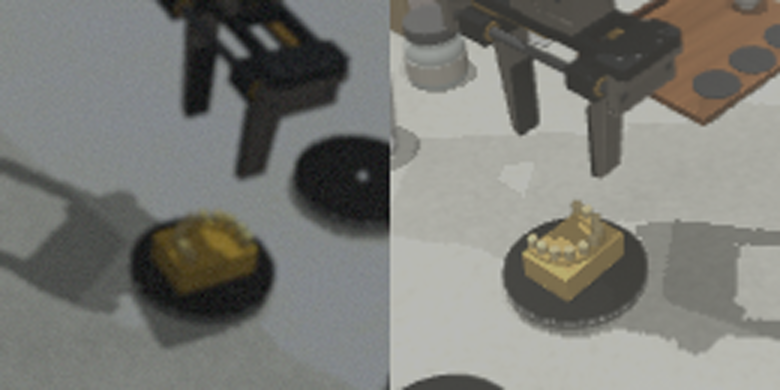

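View pics/w20.png

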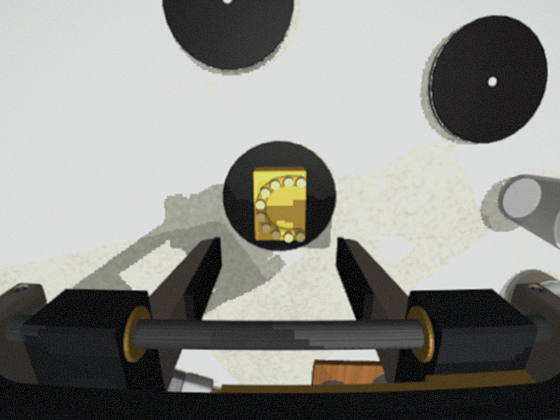

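```bash
python3 -m pendant '[[[0,0,0,-26,1,-20,0.4],[0,0,0,-53,2,0,0.4],[0,0,0,-53,2,0,0.4],[0,0,0,-53,2,0,0.4],[0,0,0,-53,2,0,0.4],[0,0,0,-53,2,0,0.4],[0,0,0,-53,2,0,0.4],[0,0,0,-53,2,0,0.4],[0,0,0,-53,2,0,0.4],[0,0,0,-53,2,0,0.4],[0,0,0,-53,1,0,0.4],[0,0,0,-25,0,0,0.4],[0,0,0,0,0,0,0.4],[0,0,0,0,0,0,0.4]]]' 20
python3 look.py a21 70 150 290 90;python3 - <<'E'
from h import *
robot.read_camera("wrist");im=robot.read_camera("wrist"); cv2.imwrite("pics/w21.png",im[:,:,::-1])
E
```

```text
t: 34.92
eef_pos: [477.8, -282.5, 141.1]
eef_rot: [-0.001, 0.707, 0.707, -0.0]
force: [0.8, 0.2, -0.1]
finger_gap: 0.6
35.025 [ 478.149 -282.278  141.504] [-0.     0.707  0.707 -0.   ] [0.845 0.192 0.229] 0.5984684491285394
```

View pics/a21.png

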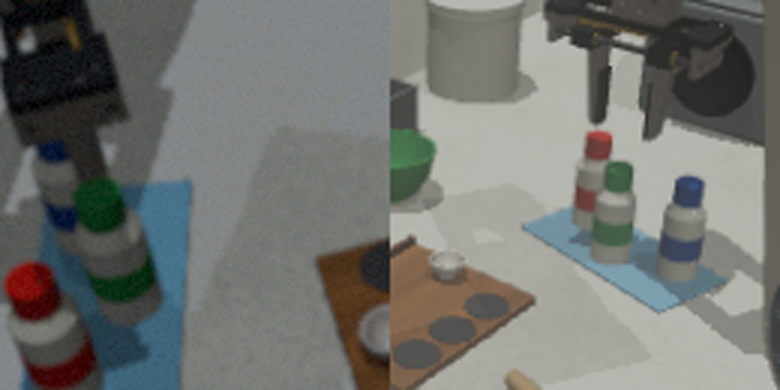

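View pics/w21.png

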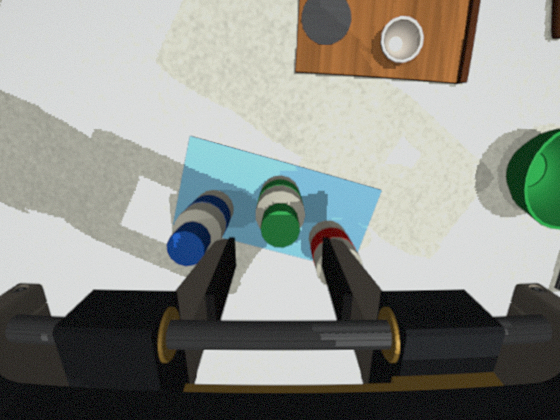

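```bash
python3 -m pendant '[[[0,0,0,-1.2,0.5,20,0.4],[0,0,0,0,0,25,0.4],[0,0,0,0,0,15,0.4],[0,0,0,0,0,4,0.4],[0,0,0,0,0,0,0.4],[0,0,0,0,0,0,0.4],[0,0,0,0,0,0,1],[0,0,0,0,0,0,1],[0,0,0,0,0,0,1],[0,0,0,0,0,0,1],[0,0,0,0,0,0,1]]]' 20; python3 -c "
from h import *
s=robot.sense();print(s['eef_pos'],s['finger_gap'],s['force'])"
```

```text
t: 36.5
eef_pos: [479.0, -284.8, 78.0]
eef_rot: [0.0, 0.707, 0.707, 0.0]
force: [0.2, -0.4, 3.3]
finger_gap: 0.343
[ 479.024 -284.803   77.981] 0.3429820246220555 [ 0.248 -0.385  3.299]
```

```bash
python3 -m pendant '[[[0,0,0,0,0,-10,1],[0,0,0,0,0,-20,1],[0,0,0,0,0,-20,1],[0,0,0,25,4,0,1],[0,0,0,50,9,0,1],[0,0,0,50,9,0,1],[0,0,0,50,9,0,1],[0,0,0,50,9,0,1],[0,0,0,50,9,0,1],[0,0,0,25,3,0,1],[0,0,0,0,0,0,1],[0,0,0,0,0,20,1],[0,0,0,0,0,15,1],[0,0,0,0,0,6,1],[0,0,0,0,0,0,1],[0,0,0,0,0,0,1]]]' 20; python3 look.py a22
```

```text
t: 38.5
eef_pos: [531.4, 15.1, 87.2]
eef_rot: [0.0, 0.708, 0.707, 0.0]
force: [0.4, 0.4, -1.4]
finger_gap: 0.339
38.6 [531.494  15.206  87.29 ] [0.    0.707 0.707 0.   ] [-0.244 -0.11  -2.269] 0.3395822841409804
```

View pics/a22.png

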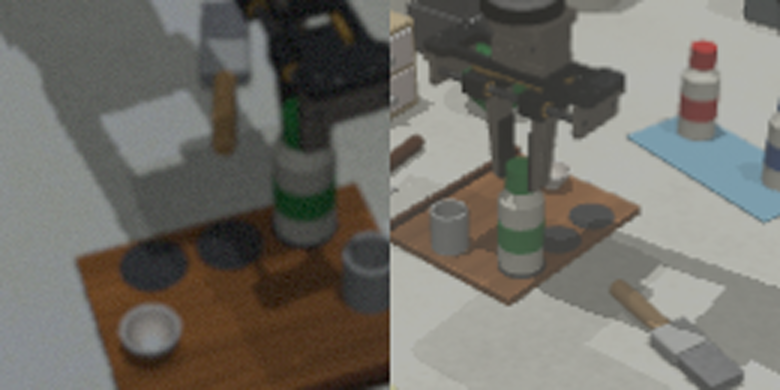

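```bash
python3 -m pendant '[[[0,0,0,0,-0.7,1.5,1],[0,0,0,0,0,1.5,1],[0,0,0,0,0,0.7,1],[0,0,0,0,0,0,1],[0,0,0,0,0,0,1]]]' 20; python3 -c "
from h import *
s=robot.sense();print(s['eef_pos'],s['finger_gap'],s['force'])"
```

```text
t: 39.22
eef_pos: [530.9, 15.3, 83.9]
eef_rot: [0.0, 0.707, 0.707, 0.0]
force: [-1.8, 0.4, 6.1]
finger_gap: 0.34
[530.901  15.318  83.89 ] 0.34031077110073094 [-1.812  0.415  6.127]
```

```bash
python3 -m pendant '[[[0,0,0,0,0,0,0.5],[0,0,0,0,0,0,0.4],[0,0,0,0,0,0,0.4],[0,0,0,0,0,0,0.4],[0,0,0,0,0,-18,0.4],[0,0,0,0,0,-40,0.4],[0,0,0,-25,0,0,0.4],[0,0,0,-50,1,0,0.4],[0,0,0,-50,1,0,0.4],[0,0,0,-50,1,0,0.4],[0,0,0,-50,1,0,0.4],[0,0,0,-50,1,0,0.4],[0,0,0,-50,1,0,0.4],[0,0,0,-26,0,0,0.4],[0,0,0,0,0,0,0.4],[0,0,0,0,0,20,0.4],[0,0,0,0,0,10,0.4],[0,0,0,0,0,0,0.4],[0,0,0,0,0,0,0.4]]]' 20; python3 look.py a23 70 150 290 90
```

```text
t: 41.6
eef_pos: [536.5, -335.3, 111.6]
eef_rot: [0.0, 0.707, 0.707, 0.0]
force: [0.1, 0.5, 0.0]
finger_gap: 0.6
41.7 [ 536.517 -335.692  111.782] [0.    0.707 0.707 0.   ] [ 0.389 -0.289  0.018] 0.5972816275835274
```

View pics/a23.png

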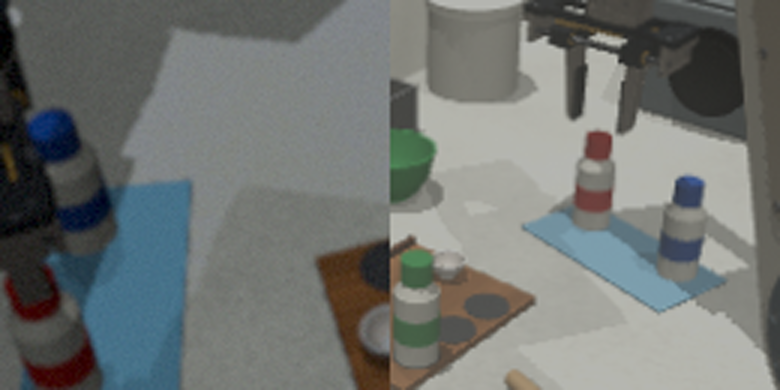

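Aligned over red; down and grip.

```bash
python3 -m pendant '[[[0,0,0,0,0.8,15,0.4],[0,0,0,0,0,14,0.4],[0,0,0,0,0,5,0.4],[0,0,0,0,0,0,0.4],[0,0,0,0,0,0,1],[0,0,0,0,0,0,1],[0,0,0,0,0,0,1],[0,0,0,0,0,0,1],[0,0,0,0,0,0,1]]]' 20; python3 -c "
from h import *
s=robot.sense();print(s['eef_pos'],s['finger_gap'],s['force'])"
```

```text
t: 42.82
eef_pos: [537.2, -335.9, 77.4]
eef_rot: [0.0, 0.707, 0.707, 0.0]
force: [0.7, 0.1, 3.7]
finger_gap: 0.345
[ 537.171 -335.908   77.448] 0.34516432255146257 [0.739 0.102 3.734]
```

```bash
python3 -m pendant '[[[0,0,0,0,0,-10,1],[0,0,0,0,0,-20,1],[0,0,0,0,0,-20,1],[0,0,0,22,0,0,1],[0,0,0,50,-2,0,1],[0,0,0,50,-2,0,1],[0,0,0,50,-2,0,1],[0,0,0,50,-2,0,1],[0,0,0,50,-3,0,1],[0,0,0,22,0,0,1],[0,0,0,0,0,0,1],[0,0,0,0,0,20,1],[0,0,0,0,0,15,1],[0,0,0,0,0,6,1],[0,0,0,0,0,0,1],[0,0,0,0,0,0,1]]]' 20; python3 look.py a24
```

```text
t: 44.82
eef_pos: [526.5, -41.9, 86.5]
eef_rot: [0.0, 0.708, 0.707, 0.0]
force: [-0.4, 0.2, -2.7]
finger_gap: 0.342
44.925 [526.541 -41.861  86.567] [0.    0.708 0.707 0.   ] [-0.346 -0.514 -1.355] 0.3397999844155737
```

View pics/a24.png

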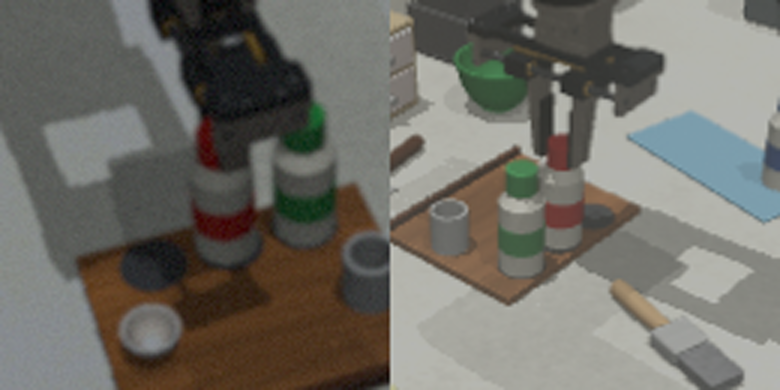

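```bash
python3 -m pendant '[[[0,0,0,0,0,1.5,1],[0,0,0,0,0,1.3,1],[0,0,0,0,0,0.7,1],[0,0,0,0,0,0,1],[0,0,0,0,0,0,1]]]' 20
```

```text
t: 45.55
eef_pos: [526.5, -41.7, 83.4]
eef_rot: [0.0, 0.707, 0.707, 0.0]
force: [-1.9, 1.9, 5.7]
finger_gap: 0.343
```

```bash
python3 -m pendant '[[[0,0,0,0,0,0,0.5],[0,0,0,0,0,0,0.4],[0,0,0,0,0,0,0.4],[0,0,0,0,0,0,0.4],[0,0,0,0,0,-18,0.4],[0,0,0,0,0,-40,0.4],[0,0,0,-43,-21,0,0.4],[0,0,0,-43,-21,0,0.4],[0,0,0,-43,-21,0,0.4],[0,0,0,-43,-21,0,0.4],[0,0,0,-43,-21,0,0.4],[0,0,0,-43,-20,0,0.4],[0,0,0,0,0,0,0.4],[0,0,0,0,0,20,0.4],[0,0,0,0,0,10,0.4],[0,0,0,0,0,0,0.4],[0,0,0,0,0,0,0.4]]]' 20; python3 look.py a25 70 150 290 90
```

```text
t: 47.68
eef_pos: [401.3, -299.4, 111.0]
eef_rot: [0.0, 0.707, 0.707, 0.0]
force: [0.0, 0.0, -0.6]
finger_gap: 0.604
47.775 [ 401.358 -299.613  111.128] [0.    0.707 0.707 0.   ] [1.129 0.37  0.669] 0.6006083365549312
```

View pics/a25.png

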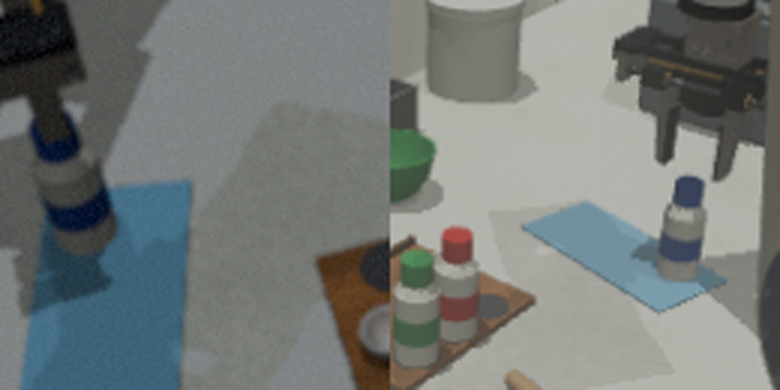

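```bash
python3 -m pendant '[[[0,0,0,0,0,15,0.4],[0,0,0,0,0,14,0.4],[0,0,0,0,0,5,0.4],[0,0,0,0,0,0,0.4],[0,0,0,0,0,0,1],[0,0,0,0,0,0,1],[0,0,0,0,0,0,1],[0,0,0,0,0,0,1],[0,0,0,0,0,0,1]]]' 20
```

```text
t: 48.9
eef_pos: [401.2, -299.8, 76.9]
eef_rot: [0.0, 0.707, 0.707, 0.0]
force: [0.9, 0.3, 2.4]
finger_gap: 0.342
```

```bash
python3 -m pendant '[[[0,0,0,0,0,-10,1],[0,0,0,0,0,-20,1],[0,0,0,0,0,-20,1],[0,0,0,20,11,0,1],[0,0,0,40,25,0,1],[0,0,0,40,25,0,1],[0,0,0,40,25,0,1],[0,0,0,40,25,0,1],[0,0,0,20,12,0,1],[0,0,0,0,0,0,1],[0,0,0,0,0,20,1],[0,0,0,0,0,15,1],[0,0,0,0,0,6,1],[0,0,0,0,0,0,1],[0,0,0,0,0,0,1]]]' 20; python3 look.py a26
```

```text
t: 50.78
eef_pos: [524.4, -100.0, 86.0]
eef_rot: [0.0, 0.708, 0.707, 0.0]
force: [-0.3, 1.0, -0.7]
finger_gap: 0.34
50.875 [524.47  -99.863  86.106] [0.    0.707 0.707 0.   ] [ 0.338  0.24  -1.738] 0.3421110957154711
```

View pics/a26.png

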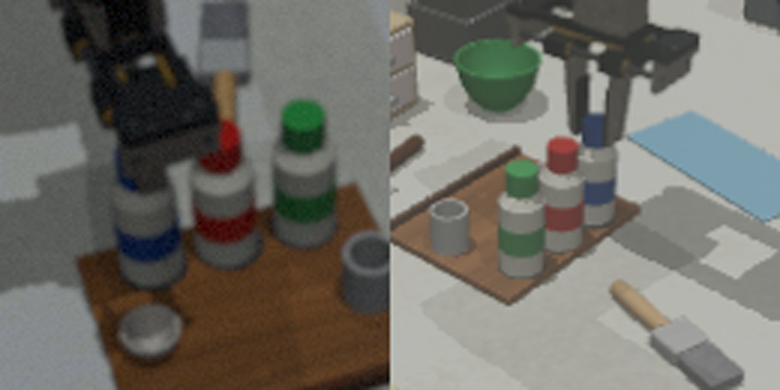

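```bash
python3 -m pendant '[[[0,0,0,0,0,1.5,1],[0,0,0,0,0,1.3,1],[0,0,0,0,0,0.7,1],[0,0,0,0,0,0,1],[0,0,0,0,0,0,1]]]' 20;  python3 -m pendant '[[[0,0,0,0,0,0,0.5],[0,0,0,0,0,0,0.4],[0,0,0,0,0,0,0.4],[0,0,0,0,0,0,0.4],[0,0,0,0,0,-18,0.4],[0,0,0,0,0,-40,0.4],[0,0,0,-30,0,-40,0.4],[0,0,0,-40,0,-40,0.4],[0,0,0,-50,0,-40,0.4],[0,0,0,0,0,0,0.4],[0,0,0,0,0,0,0.4]]]' 20
python3 - <<'E'
from h import *
for c in["scene","side","wrist"]:
    im=robot.read_camera(c)[:,:,::-1]; cv2.imwrite(f"pics/{c}27.png",im)
    if c!="wrist":
        o=cv2.imread(f"pics/{c}0.png"); x,y=(170,170) if c=="scene" else (245,145)
        cv2.imwrite(f"pics/cmp_{c}.png",cv2.resize(np.hstack([o[y:y+135,x:x+135],im[y:y+135,x:x+135]]),None,fx=2.9,fy=2.9,interpolation=cv2.INTER_CUBIC))
        hs=[cv2.cvtColor(np.ascontiguousarray(a),cv2.COLOR_BGR2HSV) for a in(o,im)]
        roi=(185,180,265,212) if c=="scene" else (288,155,335,190)
        for n,lo,hi in [("green",(40,100,40),(85,255,255)),("blue",(105,100,40),(130,255,255)),("red",(0,130,80),(8,255,255))]:
            r=[]
            for h in hs:
                m=cv2.inRange(h,lo,hi);k=np.zeros_like(m);k[roi[1]:roi[3],roi[0]:roi[2]]=m[roi[1]:roi[3],roi[0]:roi[2]]
                nn,l,st,ce=cv2.connectedComponentsWithStats(k);i=1+np.argmax(st[1:,4]);r.append(ce[i])
            print(c,n,r[0],r[1]-r[0])
print(robot.sense()["eef_pos"])
E
```

```text
t: 51.5
eef_pos: [524.6, -99.8, 82.8]
eef_rot: [0.0, 0.707, 0.707, 0.0]
force: [-0.9, 0.5, 6.4]
finger_gap: 0.34
t: 52.88
eef_pos: [523.4, -218.0, 258.2]
eef_rot: [-0.001, 0.708, 0.706, -0.0]
force: [-0.0, 0.4, -0.9]
finger_gap: 0.604
scene green [250.705 191.741] [-0.15  -0.353]
scene blue [195.995 204.333] [-0.063  0.019]
scene red [222.325 194.881] [ 0.207 -0.037]
side green [298.171 176.086] [0.047 0.071]
side blue [323.257 161.114] [0.098 0.273]
side red [311.806 168.25 ] [0.119 0.15 ]
[ 523.301 -217.149  257.721]
```

View pics/cmp_scene.png

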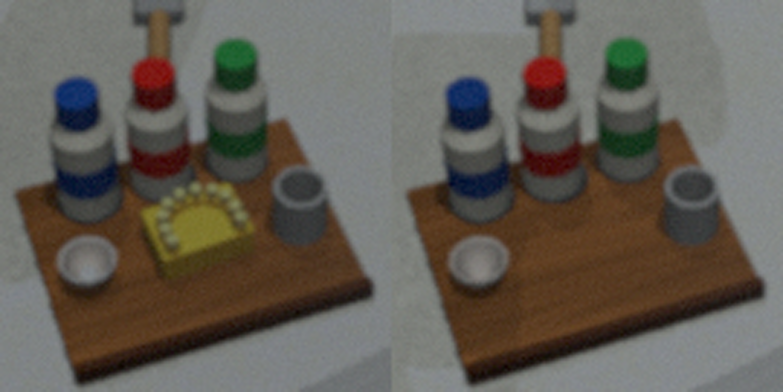

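View pics/side27.png

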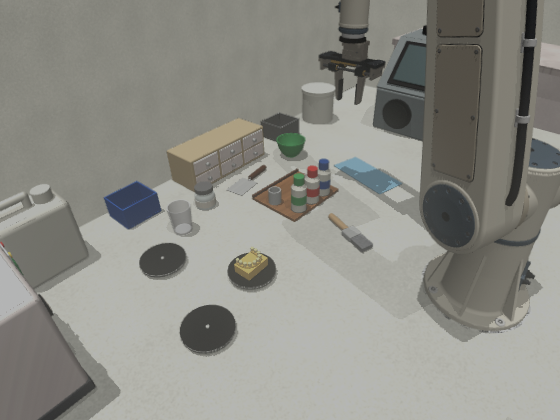

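View pics/scene27.png

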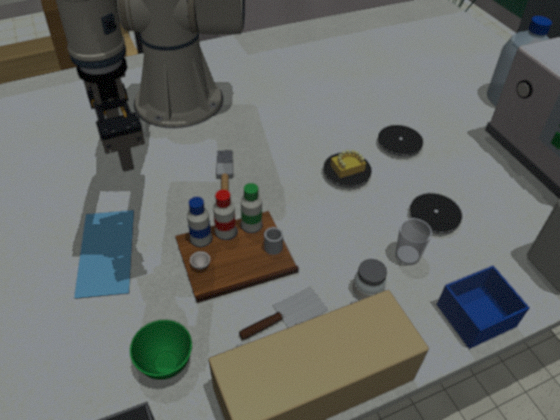

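Bottles are back within a pixel of their start positions. The ring and dish look unmoved, and the model stands on the turntable. Handing in.

```bash
python3 -c "
from plant import robot
print(robot.close_job())"
```

```text
the job is handed in; nothing more can be done
None
```

The job is handed in at about 53 s of the 141 s allowed. All three bottles went upright onto the mat, then the model onto the turntable farthest to the robot's right. Green, red and blue then went back to their own discs. No verdict was reported.

**Last checks**
- **Bottles:** the cap centres in the scene and side pictures are within 0.4 px (about 1 mm) of the start, and all three stand upright.
- **Model:** just after release the wrist camera put it at (458.5, 297.0) mm, with the turntable centre at (458.0, 297.5) mm. It was upright. The last scene and side pictures still show it on the turntable.
- **Set-down force:** the wrist force peaked at about 15 N as the model touched the turntable, against the 40 N limit.
- **Ring and dish:** they look unmoved in the before-and-after scene pictures, which I compared by eye.
- **Gripper:** it is open and clear of everything.

**What failed or disagreed**
- **First grip on blue:** it closed just above the cap and moved nothing. By triangulation the fingertips were about 21 mm behind the reported TCP, not 8 mm ahead of it as stated. I used the measured offset from then on.
- **Position estimates:** the cameras disagreed by a few mm on bottle positions (up to about 10 mm in x for the discs). I set each bottle back by reversing its own move rather than relying on them.

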